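# Close and lock the eyelet magazine with the hooked rod

### The job

Close up the eyelet magazine. Reach under the guard with the hooked rod to slide the keeper fully back and put the rod away in its rest; then lay every cover that is there on the pocket with eyelets of its own colour and press it down until it sits level and flush with the rim, and finally hook the keeper fully forward again to lock the covers in and put the rod back in its rest. Move the keeper only with the rod, never with the hand, and knock over neither the oil bottle nor the jar.

Things in the scene. Friction and masses are not known exactly. Their poses are not given: they have to be found in the camera images.
- magazine: Fixed yellow eyelet magazine, 238 mm deep (its x, -42 to +196) by 304 wide (its y), deck 36 mm above the table. Origin on the table under the middle of a row of four pockets along its y; +x points away from the robot, towards the guard.
- guard (a point): Centre of the guard's clear roof, at magazine x = 146 mm. Roof x 99 to 193, y +-98 mm, underside 150, top 157 mm above the table, on four posts 12 mm square at x 106 and 186, y +-91 mm. Open at front, sides and back; only the keeper is under it.
- pocket_brass (a point): Centre of the pocket with golden brass eyelets, level with the rim (36 mm above the table), at magazine y = +108 mm; axes as the magazine. 62.5 mm square; its bottom is a black gasket whose top is 3 mm below the rim and, pressed with over 5 N, sinks 5 mm to a stop and stays (8 mm below the rim).
- pocket_nickel (a point): Centre of the pocket with silvery nickel eyelets, level with the rim (36 mm above the table), at magazine y = +36 mm; axes as the magazine. 62.5 mm square; its bottom is a black gasket whose top is 3 mm below the rim and, pressed with over 5 N, sinks 5 mm to a stop and stays (8 mm below the rim).
- pocket_black (a point): Centre of the pocket with black eyelets, level with the rim (36 mm above the table), at magazine y = -36 mm; axes as the magazine. 62.5 mm square; its bottom is a black gasket whose top is 3 mm below the rim and, pressed with over 5 N, sinks 5 mm to a stop and stays (8 mm below the rim).
- pocket_copper (a point): Centre of the pocket with reddish copper eyelets, level with the rim (36 mm above the table), at magazine y = -108 mm; axes as the magazine. 62.5 mm square; its bottom is a black gasket whose top is 3 mm below the rim and, pressed with over 5 N, sinks 5 mm to a stop and stays (8 mm below the rim).
- keeper (a joint): Travel (m) of the steel keeper: 0 = locked, fully forward to the robot, its 284 mm long bar (26 mm wide) over the far 8 mm of all closed covers (bar x 20 to 46 mm); 0.035 = fully back along magazine +x, pockets free. Bar underside 38.5, top 46.5 mm above the table: it cannot pass over a cover that stands proud. About 3 N of friction; stays where left.
- keeper_lug (a point): The keeper's red upright lug under the guard: round pin 12 mm in diameter, 46.5 to 105 mm above the table. This point is on its axis 85 mm above the table, at magazine x = 115 mm + keeper travel, y = 0.
- hook_rod: Loose hooked rod, 0.25 kg. Blue handle x -90 to +40, y +-8, z 0 to 22 mm; origin on its underside within 10 mm of the centre of mass: grip there. Steel rod 10 mm thick along +x at z 11 mm to x = 210 mm (axis), there bent square: a hook 10 mm thick along +y, ending at y = 35 mm. Lies level, hook sideways, in its rest.
- rest: Fixed grey rest for the rod, base 150 x 60 mm. Origin on the table; the rod lies along its x (hook to +x) with its origin over this one, 30 mm above the table. Two saddles 12 mm thick at x = -70 and +30 mm: seat 30 mm above the table, cheeks 12 mm higher, 28 mm apart for the 16 mm handle.
- cover_brass: Loose aluminium cover, about 80 g, plate 56 x 56 x 8 mm with a round golden brass eyelet knob 28 mm in diameter, 20 mm tall, in its middle (28 mm tall in all). Origin at the centre of the plate's underside, z up, x and y along its sides. May be absent.
- cover_nickel: Loose aluminium cover, about 80 g, plate 56 x 56 x 8 mm with a round silvery nickel eyelet knob 28 mm in diameter, 20 mm tall, in its middle (28 mm tall in all). Origin at the centre of the plate's underside, z up, x and y along its sides. May be absent.
- cover_black: Loose aluminium cover, about 80 g, plate 56 x 56 x 8 mm with a round black eyelet knob 28 mm in diameter, 20 mm tall, in its middle (28 mm tall in all). Origin at the centre of the plate's underside, z up, x and y along its sides. May be absent.
- cover_copper: Loose aluminium cover, about 80 g, plate 56 x 56 x 8 mm with a round reddish copper eyelet knob 28 mm in diameter, 20 mm tall, in its middle (28 mm tall in all). Origin at the centre of the plate's underside, z up, x and y along its sides. May be absent.
- oil: Bystander: small oil bottle standing on the table, 44 mm in diameter, 70 mm tall, origin under its base.
- jar: Bystander: jar standing on the table, 56 mm in diameter, 65 mm tall, origin under its base.

How it is judged:
On the way, in this order (a step that is already met when the one before it is completed fails the run):
1. the keeper is slid fully back with the hooked rod (value of joint keeper above 0.027 m), for 0.2 s.
2. the rod lies in its rest again, the keeper still back (value of joint keeper above 0.027 m and horizontal distance between hook_rod and rest below 0.025 m and angle between the x axis of hook_rod and the x axis of rest, either way round below 0.15 rad and z of hook_rod in the frame of rest between 0.026 and 0.034 m and linear speed of hook_rod below 0.02 m/s and not (contact force between hook_rod and the fingers above 0.1 N)), for 0.2 s.
3. every cover present lies pressed flush in the pocket of its colour while the keeper is back (horizontal distance between cover_brass and pocket_brass below 0.006 m and z of cover_brass in the frame of pocket_brass below -0.0055 m and angle between each of cover_brass, cover_nickel, cover_black, cover_copper's own z axis and vertical below 0.06 rad and horizontal distance between cover_nickel and pocket_nickel below 0.006 m and z of cover_nickel in the frame of pocket_nickel below -0.0055 m and horizontal distance between cover_black and pocket_black below 0.006 m and z of cover_black in the frame of pocket_black below -0.0055 m and horizontal distance between cover_copper and pocket_copper below 0.006 m and z of cover_copper in the frame of pocket_copper below -0.0055 m and value of joint keeper above 0.02 m), for 0.2 s.
4. the keeper is hooked fully forward over the covers (value of joint keeper below 0.006 m), for 0.2 s.
At the end, for the whole second after the job is handed in: Each cover present is in the pocket of its colour (within 6 mm of its centre), level within 0.06 rad and pressed flush (plate top within about 2.5 mm of the rim); keeper travel under 6 mm; rod at rest in its saddles (within 25 mm, 0.15 rad) (horizontal distance between cover_brass and pocket_brass below 0.006 m and z of cover_brass in the frame of pocket_brass below -0.0055 m and angle between each of cover_brass, cover_nickel, cover_black, cover_copper's own z axis and vertical below 0.06 rad and horizontal distance between cover_nickel and pocket_nickel below 0.006 m and z of cover_nickel in the frame of pocket_nickel below -0.0055 m and horizontal distance between cover_black and pocket_black below 0.006 m and z of cover_black in the frame of pocket_black below -0.0055 m and horizontal distance between cover_copper and pocket_copper below 0.006 m and z of cover_copper in the frame of pocket_copper below -0.0055 m and value of joint keeper below 0.006 m and horizontal distance between hook_rod and rest below 0.025 m and angle between the x axis of hook_rod and the x axis of rest, either way round below 0.15 rad and z of hook_rod in the frame of rest between 0.026 and 0.034 m and linear speed of hook_rod below 0.02 m/s); the robot touches nothing.
It fails at once if the hand or arm pushes the keeper (contact force between any of the fingers, the arm and keeper above 1.5 N).
It fails at once if the oil bottle or the jar is knocked over (angle between any of oil, jar's own z axis and vertical above 0.6 rad).
Of cover_brass, cover_nickel, cover_black, cover_copper only 2 to 4 are there at a start; the rules pass over those that are not, and their reading is None.
At some moment in a run one of cover_brass, cover_nickel, cover_black, cover_copper may be knocked a few centimetres aside while the robot is not near it.
It also fails if it takes over 210 s, if anything falls off the work surface, if the arm or the gripper's body presses on something with over 40 N, if the wrist force passes 120 N, or if a joint passes its speed limit or range.

### The arm

A 6-joint arm with a two-finger parallel gripper is mounted at the origin on the work surface. World frame = base frame: x ahead of the robot, y to its left, z up, the work surface at z = 0. Lengths are in m, angles in rad, forces in N, time in s.
With the tool pointing down it reaches from about 0.325 to 0.775 m from the base axis. Payload 5.5 kg.
Tool frame: the origin (TCP) lies between the finger pads; the fingertips stand 19 mm ahead of it and the grasp point (between the pads) is the TCP; z points along the fingers, y is the line along which they close (so a half turn about z gives the same grasp; the last joint's range is limited). The gripper opens to 88 mm and grips with 3 to 60 N. Pads are 20 mm wide; open, the fingers measure 115 mm over their backs; the gripper's body (75 mm by 178 mm) begins 61 mm behind the grasp point.
Start: joints at [-0.057, 0.091, 1.231, -0, 1.82, -0.057], TCP at [0.6, -0, 0.242] pointing down, gripper open.
Joint ranges: [-2.87, 2.87], [-0.86, 2.18], [0.17, 2.46], [-1.51, 4.65], [0.06, 2.69], [-2.65, 2.65]. Speed limits (rad/s): [2.57, 2.57, 3.01, 3.14, 3.14, 3.14].

### API

Orientations are given as a unit quaternion [x, y, z, w].
In Python, from plant import bot gives the robot as it stands.
- The arm moves only by the shell command python3 -m jog 'ROWS' [FORCE]. ROWS is JSON, a list of rows, each a list of 3 entries, a list of its own where there are three numbers: the shift along the tool's x, y, z in units of 60 mm (1.0 is 60 mm), then the turn, a rotation vector about the tool's x, y, z in units of 6 degrees (1.0 is 6 degrees), then the opening, from 0 (shut) to 1 (fully open). A call has exactly 8 rows; each row shifts and turns the commanded pose from where the row before left it, along the tool's axes as they then stand; what a row does not reach is not made up. A row lasts 1/8 s, in which the tool goes at most 62.5 mm and 10.7 degrees, less where a joint would pass 70% of its speed; a pose out of reach is approached as far as the arm can. A call is refused whole if a number of a shift passes 1 or a number of a turn 1, either way. A call with a gripper value outside its range is refused whole. The fingers move at their own pace and stop on an object; FORCE is the grip in N (left out, the last holds). Time passes only in rows, so rows that do not move let the fingers close, or fill a call up. It gives the time, the measured TCP pose, the force, the opening and the grip force at its end, in the units of the state.
- bot.observe(): the state, without advancing time (a new reading comes with each control period).
- bot.grab_frame(name): name is "scene" or "side" or "wrist"; returns a dict with "image" (480x640x3 uint8, red, green, blue), "range_z" (480x640 float32, m along the optical axis (not along the pixel's ray), 0 where there is no reading), "fov_y" (degrees; the focal length in pixels is half the picture's height over the tangent of half this angle, whatever the lens; pixels are square), "cx", "cy" (the principal point, pixels), "extrinsics" (4x4, takes a point from camera to world coordinates); the wrist camera has in their place "T_tool_cam" (4x4, takes a point from camera to tool coordinates, whose origin is the TCP and whose axes are the flange's). Camera axes: x right, y up, looking along -z (the intrinsics and any distortion apply to the point x, -y, -z); pixel columns grow to the right and rows downward; lengths in m; the calibration is good to about 2 mm. The wrist camera is an equidistant fisheye: a pixel r from the principal point sees the ray r / f radians off the axis. A picture is of the moment at which its call begins: read the wrist's pose just before it.
- bot.sign_off(): hands the job in; it is judged then, once.
The state is a dict: "clock": time; "qpos": joint angles; "qvel": joint speeds; "joint_efforts": joint torques, N m; "ee_pos": TCP position; "orientation": TCP orientation; "force": force on the tool from outside, world axes, zero at the start; "ft_torque": the same for the moment, N m; "finger_gap": finger opening in m; "grasp_force": force on a finger pad.
Only numpy, scipy, OpenCV 4.12 (cv2) and the standard library are available. Lean on these libraries where they do the work, as an engineer would, in place of code of your own. Each camera call takes 0.05 s, during which the arm holds its last target. There are 200 camera calls.

## Working session

There is one attempt and no reset: what is moved stays moved. The work goes in short steps, Python scripts to look and compute and a shell command to move; the robot and the scene stay as the last step left them, time stands still between calls to the robot, and variables do not carry over. Pictures are saved under pics/ and viewed, at most 17 in all, crops included, and the job is handed in when it is done.

```bash
mkdir -p pics; ls
cat > h.py <<'E'
import numpy as np, cv2
from plant import bot
from scipy.spatial.transform import Rotation as R
def grab(n):
    o=bot.observe(); f=bot.grab_frame(n)
    T=f.get("extrinsics")
    if T is None:
        W=np.eye(4);W[:3,:3]=R.from_quat(o["orientation"]).as_matrix();W[:3,3]=o["ee_pos"];T=W@np.array(f["T_tool_cam"])
    f["T"]=np.array(T); f["n"]=n; f["f"]=240/np.tan(np.radians(f["fov_y"])/2)
    return f
def world(f):
    v,u=np.mgrid[0:480,0:640].astype(float); d=f["range_z"]
    return pts(f,u,v,d)
def pts(f,u,v,d):
    x=(u-f["cx"])/f["f"]; y=(v-f["cy"])/f["f"]
    if f["n"]=="wrist":
        r=np.hypot(x,y)+1e-9; k=np.tan(np.minimum(r,1.5))/r; x,y=x*k,y*k
    P=np.stack([x*d,-y*d,-d],-1)
    return P@f["T"][:3,:3].T+f["T"][:3,3]
def save(f,name): cv2.imwrite("pics/"+name,f["image"][:,:,::-1])
E
python3 - <<'E'
from h import *
import pickle
for n in ["scene","side","wrist"]:
    f=grab(n); save(f,n+"0.png"); pickle.dump(f,open(n+"0.pkl","wb"))
    print(n,f["fov_y"],f["cx"],f["cy"],f["T"].round(3).tolist())
print({k:np.round(v,3) for k,v in bot.observe().items()})
E
```

```text
pics
scene 57.46463723492166 314.51248084349214 238.60609499460884 [[-0.193, -0.799, 0.569, 1.12], [0.981, -0.153, 0.117, 0.13], [-0.006, 0.581, 0.814, 0.885], [0.0, 0.0, 0.0, 1.0]]
side 52.22203508729973 325.3284073234579 245.47565028205887 [[-0.904, 0.307, -0.297, 0.206], [-0.427, -0.627, 0.651, 0.804], [0.014, 0.716, 0.698, 0.95], [0.0, 0.0, 0.0, 1.0]]
wrist 65.70646984690485 312.6462154081477 236.81862633116776 [[1.0, 0.001, 0.001, 0.601], [-0.002, 0.964, 0.265, 0.072], [-0.001, -0.265, 0.964, 0.383], [0.0, 0.0, 0.0, 1.0]]
{'clock': np.float64(0.15), 'qpos': array([-0.057,  0.092,  1.232, -0.   ,  1.82 , -0.057]), 'qvel': array([-0.   , -0.003, -0.004,  0.002, -0.002,  0.002]), 'joint_efforts': array([ 1.0000e-03, -4.4704e+01, -4.0691e+01,  7.0000e-02,  2.7000e-02,
       -0.0000e+00]), 'ee_pos': array([0.6  , 0.   , 0.241]), 'orientation': array([ 0.707,  0.707, -0.   , -0.001]), 'force': array([-0.267,  0.33 ,  0.13 ]), 'ft_torque': array([-0.026,  0.009, -0.004]), 'grasp_force': np.float64(0.0), 'finger_gap': np.float64(0.088)}
```

View pics/scene0.png

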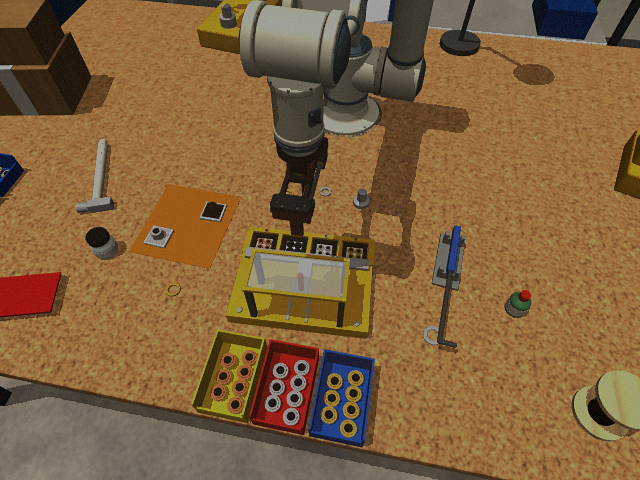

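View pics/side0.png

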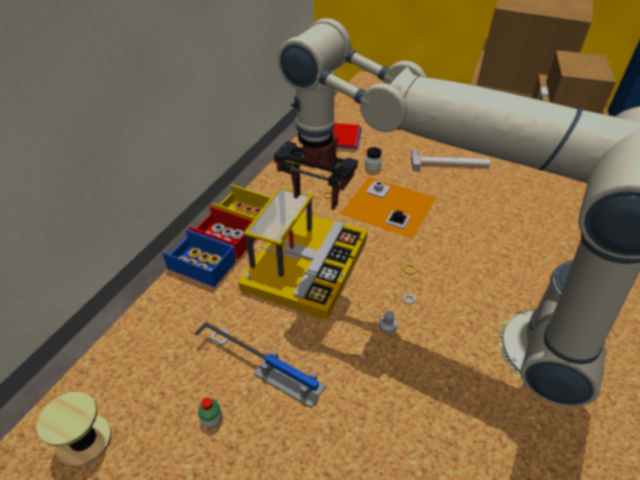

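View pics/wrist0.png

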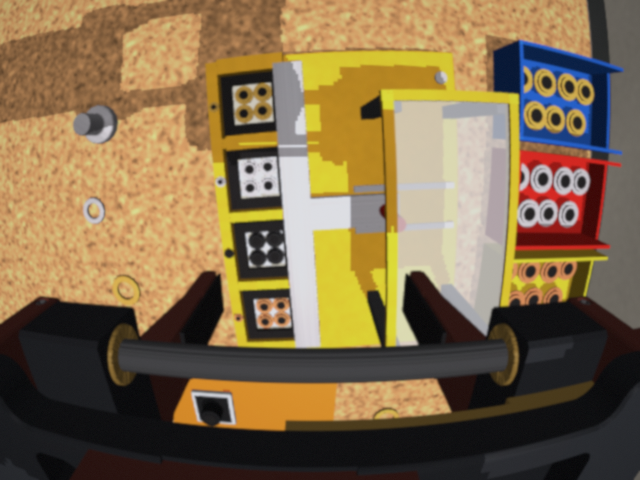

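Run:
```python
from h import *
import pickle
fs={n:pickle.load(open(n+"0.pkl","rb")) for n in ["scene","side","wrist"]}
for n,f in fs.items():
    P=world(f); hsv=cv2.cvtColor(f["image"],cv2.COLOR_RGB2HSV); ok=f["range_z"]>0
    near=(np.hypot(P[...,0]-.6,P[...,1])<.9)
    print("==",n,"table z",np.median(P[ok&near&(abs(P[...,2])<.01)][:,2]).round(4))
    H,S,V=[hsv[...,i] for i in range(3)]
    m=ok&(P[...,2]>.03)&(P[...,2]<.043)&(H>20)&(H<32)&(S>150)&(P[...,0]<.9)&(P[...,0]>.4)&(abs(P[...,1])<.35)
    q=P[m]; print("mag",len(q)); 
    if len(q)>50: print(cv2.minAreaRect(q[:,:2].astype(np.float32)), np.median(q[:,2]))
    m=ok&(H>100)&(H<125)&(S>120)&(P[...,2]>.03)&(P[...,2]<.07)&(P[...,0]<.75)&(P[...,0]>.2)
    q=P[m]
    if len(q)>50: print("handle",len(q),cv2.minAreaRect(q[:,:2].astype(np.float32)),np.percentile(q[:,2],[10,50,90]))
    r=ok&(H<6)&(S>150)&(P[...,2]>.05)&(P[...,2]<.12)&(P[...,0]>.6)&(P[...,0]<.85)
    if r.sum()>5: print("lug",r.sum(),np.median(P[r],0))
f=fs["scene"];P=world(f)
def at(f,u,v): return world(f)[v,u].round(4)
for u,v,s in [(157,229,"coverA knob"),(213,208,"black"),(362,191,"thing"),(228,6,"onblock"),(100,236,"jar"),(525,295,"oil"),(452,345,"hook"),(440,343,"corner"),(447,300,"rod")]: print(s,at(f,u,v))
a=cv2.resize(f["image"][180:280,110:250],(700,500),interpolation=2)
b=cv2.resize(fs["side"]["image"][170:240,340:440],(500,350),interpolation=2)
c=cv2.resize(f["image"][170:220,310:390],(400,250),interpolation=2)
d=cv2.resize(f["image"][0:40,190:260],(350,200),interpolation=2)
can=np.zeros((600,800,3),np.uint8); can[:300,:420]=cv2.resize(a,(420,300)); can[:280,420:800]=cv2.resize(b,(380,280)); can[300:550,:400]=c; can[300:500,420:770]=d
cv2.imwrite("pics/crop1.png",can[:,:,::-1])
```

```text
== scene table z -0.0002
mag 2913
((0.7014254927635193, 0.005347162485122681), (0.3885957598686218, 0.30697178840637207), 3.4448330402374268) 0.03583719230180493
handle 504 ((0.4924311339855194, -0.2773609161376953), (1.2412962913513184, 0.1276445984840393), 89.44200134277344) [0.03412339 0.05044794 0.0538953 ]
lug 365 [0.80303582 0.04872167 0.05993719]
== side table z 0.0002
mag 4213
((0.6978634595870972, 0.0068177878856658936), (0.3865497410297394, 0.31357312202453613), 3.241286516189575) 0.03597218476999642
handle 550 ((0.4952065646648407, 0.3293520510196686), (0.024721287190914154, 0.13224391639232635), 83.72080993652344) [0.04069828 0.05082656 0.05359724]
lug 170 [0.79704324 0.06236169 0.06007444]
== wrist table z -0.0011
mag 15199
((0.7016585469245911, 0.007289767265319824), (0.3891184628009796, 0.30387213826179504), 3.6531834602355957) 0.0349053454358047
lug 384 [ 0.82321409 -0.02640728  0.05892964]
coverA knob [ 0.5644 -0.3782  0.0279]
black [ 0.4764 -0.2639  0.0298]
thing [0.363  0.0995 0.0455]
onblock [-0.3069 -0.4558  0.1331]
jar [ 0.6331 -0.4777  0.066 ]
oil [0.6074 0.4732 0.0678]
hook [0.737  0.3306 0.0443]
corner [0.737  0.3071 0.0436]
rod [0.6352 0.3193 0.0418]
```

View pics/crop1.png

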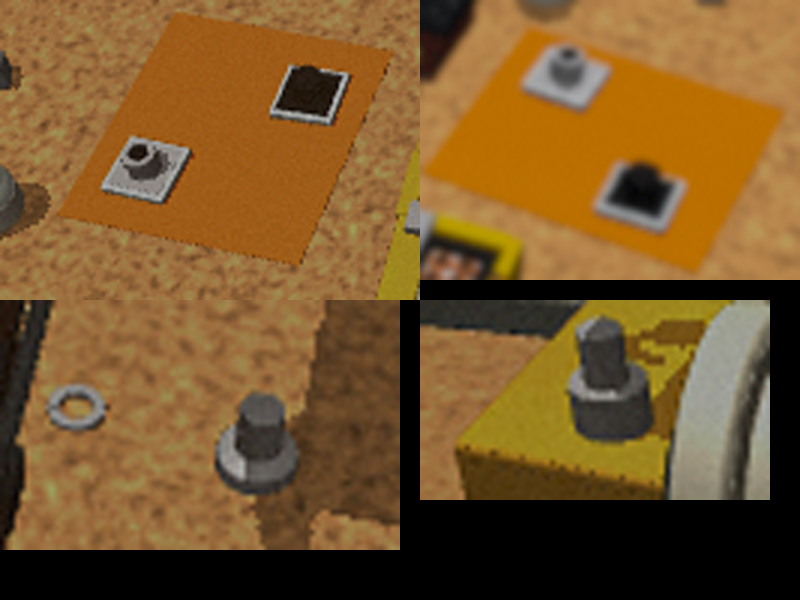

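```bash
cat > m.py <<'E'
from h import *
import pickle
fs={n:pickle.load(open(n+"0.pkl","rb")) for n in ["scene","side","wrist"]}
for n,f in fs.items():
    P=world(f); hsv=cv2.cvtColor(f["image"],cv2.COLOR_RGB2HSV); ok=f["range_z"]>0
    H,S,V=[hsv[...,i] for i in range(3)]
    m=ok&(P[...,2]>.028)&(P[...,2]<.043)&(H>20)&(H<32)&(S>150)&(P[...,0]<.74)&(P[...,0]>.4)&(abs(P[...,1])<.25)
    q=P[m][:,:2]
    # near edge: for bins of y min x ; side edges: bins of x min/max y
    e=[]
    for y in np.arange(-.12,.14,.01):
        b=q[abs(q[:,1]-y)<.005]
        if len(b)>5: e.append((y,np.sort(b[:,0])[:3].mean()))
    e=np.array(e); 
    if len(e)<5: continue
    from numpy.polynomial import polynomial as pl
    s=np.polyfit(e[:,1]*0+e[:,0],e[:,1],1); r=e[:,1]-np.polyval(s,e[:,0]); k=abs(r)<np.median(abs(r))*2.5+1e-4; s=np.polyfit(e[k,0],e[k,1],1)
    th=-np.arctan(s[0])
    ex=np.array([np.cos(th),np.sin(th)]);ey=np.array([-ex[1],ex[0]])
    a,b=q@ex,q@ey
    for x in (0,):
        mid=(a>np.percentile(a,1)+.005)&(a<np.percentile(a,1)+.12)
        lo,hi=np.percentile(b[mid],[.3,99.7]); nx=np.array([0,s[1]])@ex+.042
        print(n,"yaw",th.round(4),"width",(hi-lo).round(4),"origin",(nx*ex+(lo+hi)/2*ey).round(4), "res",r.std().round(4))
    if n=="wrist": continue
    m=ok&(H>100)&(H<125)&(S>120)&(P[...,2]>.03)&(P[...,2]<.07)&(P[...,0]<.75)&(P[...,0]>.35)&(P[...,1]>.25)&(P[...,1]<.42)
    q=P[m]; q=q[q[:,2]>.048]; print(" handle",len(q),cv2.minAreaRect(q[:,:2].astype(np.float32)),np.percentile(q[:,2],[10,50,90]))
    t=q[:,:2]; c=t.mean(0); w,vv=np.linalg.eigh(np.cov((t-c).T)); d=vv[:,1]*np.sign(vv[0,1]); p=(t-c)@d
    print("  PCA yaw",np.arctan2(d[1],d[0]).round(4),"centre",c+d*(p.min()+p.max())/2,"len",np.ptp(p),"origin",c+d*((p.min()+p.max())/2+.025))
    # covers: plate region
    for cx,cy in [(.564,-.378),(.476,-.264)]:
        m=ok&(abs(P[...,0]-cx)<.05)&(abs(P[...,1]-cy)<.05)&(P[...,2]>.005)&(P[...,2]<.05)
        q=P[m]; kn=q[q[:,2]>.024]; plt=q[(q[:,2]<.012)]
        print("  cover",cv2.minAreaRect(q[:,:2].astype(np.float32)),"knob",(kn[:,:2].min(0)+kn[:,:2].max(0))/2,kn[:,2].max(), len(q),len(kn))
    m=ok&(P[...,0]>.7)&(P[...,0]<.78)&(P[...,1]>.29)&(P[...,1]<.36)&(P[...,2]>.035)
    q=P[m]; print("  hook",q.min(0),q.max(0))
    for nm,cx,cy in [("jar",.633,-.478),("oil",.607,.473)]:
        m=ok&(abs(P[...,0]-cx)<.06)&(abs(P[...,1]-cy)<.06)&(P[...,2]>.02); q=P[m]; print("  ",nm,q.min(0).round(3),q.max(0).round(3))
E
python3 m.py
```

```text
scene yaw -0.1122 width 0.3204 origin [-0.0091  0.0665] res 0.0508
 handle 295 ((0.4984959661960602, 0.33052319288253784), (0.015542777255177498, 0.12888449430465698), 83.9043197631836) [0.04924422 0.05115741 0.05331076]
  PCA yaw -0.1049 centre [0.49847788 0.33038028] len 0.12887297286402627 origin [0.5233404 0.3277621]
  cover ((0.5752624273300171, -0.38227689266204834), (0.0656568631529808, 0.07661797106266022), 85.08232116699219) knob [ 0.57047192 -0.37896352] 0.03233339983351513 414 87
  cover ((0.4704340398311615, -0.2717268466949463), (0.0622250996530056, 0.0569315142929554), 1.375883936882019) knob [ 0.46856672 -0.27176646] 0.031120087998708024 364 77
  hook [0.7017122  0.3003338  0.03678326] [0.73952014 0.33913183 0.04899665]
   jar [ 0.606 -0.513  0.02 ] [ 0.66  -0.46   0.069]
   oil [0.588 0.451 0.02 ] [0.629 0.493 0.073]
side yaw 0.0647 width 0.3087 origin [ 0.0769 -0.0305] res 0.0004
 handle 402 ((0.49375003576278687, 0.3332011103630066), (0.017469804733991623, 0.12778398394584656), 83.78645324707031) [0.04941223 0.05169354 0.0539173 ]
  PCA yaw -0.108 centre [0.49381905 0.33384507] len 0.12778266174456077 origin [0.5186735  0.33115132]
  cover ((0.5712003111839294, -0.3724353015422821), (0.0855235755443573, 0.0956127941608429), 65.07057189941406) knob [ 0.5663979  -0.37436373] 0.033126394077772625 228 50
  cover ((0.47468215227127075, -0.2584281861782074), (0.08733369410037994, 0.0767240822315216), 86.25411987304688) knob [ 0.46449958 -0.27159255] 0.0320971546587151 263 54
  hook [0.70149274 0.3040234  0.03851567] [0.73376681 0.34154206 0.050577  ]
   jar [ 0.599 -0.511  0.02 ] [ 0.654 -0.454  0.07 ]
   oil [0.579 0.455 0.02 ] [0.623 0.498 0.075]
wrist yaw 0.0132 width 0.3001 origin [ 0.0488 -0.0049] res 0.0127
```

```bash
sed -i 's/np.array(\[0,s\[1\]\])@ex/np.array([s[1],0])@ex/; s/r=e\[:,1\]-np.polyval(s,e\[:,0\]); k=.*; s=np/r=e[:,1]-np.median(e[:,1]); k=abs(r)<.02; s=np/' m.py; python3 m.py | grep yaw
python3 - <<'E'
from h import *
import pickle
f=pickle.load(open("wrist0.pkl","rb"))
# pocket centres in wrist picture, read by eye (rows of eyelets block)
for u,v in [(248,104),(254,177),(262,248),(270,314)]:
    c=pts(f,np.array(float(u)),np.array(float(v)),np.array(1.)); o=f["T"][:3,3]; d=c-o
    print((o+d*(.034-o[2])/d[2]).round(4))
E
```

```text
scene yaw -0.0239 width 0.3109 origin [ 0.5582 -0.0012] res 0.0515
  PCA yaw -0.1049 centre [0.49847788 0.33038028] len 0.12887297286402627 origin [0.5233404 0.3277621]
side yaw 0.0655 width 0.3088 origin [5.492e-01 1.000e-04] res 0.0049
  PCA yaw -0.108 centre [0.49381905 0.33384507] len 0.12778266174456077 origin [0.5186735  0.33115132]
wrist yaw 0.0132 width 0.3001 origin [0.5527 0.0017] res 0.013
[0.5402 0.1042 0.034 ]
[0.5448 0.0347 0.034 ]
[ 0.5502 -0.0355  0.034 ]
[ 0.5552 -0.1084  0.034 ]
```

```bash
cat > to.py <<'E'
# usage: to.py x y z headingdeg(of tool y, world) : remaining shift in tool axes (units of 60mm) and turn (units 6deg)
import sys
from h import *
x,y,z,h=map(float,sys.argv[1:5]); o=bot.observe(); M=R.from_quat(o["orientation"])
d=np.array([x,y,z])-o["ee_pos"]; h=np.radians(h)
Y=np.array([np.cos(h),np.sin(h),0]);Z=np.array([0,0,-1.]);X=np.cross(Y,Z)
T=R.from_matrix(np.c_[X,Y,Z])
print("shift now-axes",(M.inv().apply(d)/.06).round(3),"| target-axes",(T.inv().apply(d)/.06).round(3),"| turn",(np.degrees((M.inv()*T).as_rotvec())/6).round(3),"q6",o["qpos"][5].round(2),"t",o["clock"].round(1),"F",o["force"].round(1),"gap",o["finger_gap"].round(4))
E
python3 -m jog '[[[0.69,-0.165,0],[0,0,-1],1],[[0.69,-0.165,0],[0,0,0],1],[[0.69,-0.165,0],[0,0,0],1],[[0.69,-0.165,0],[0,0,0],1],[[0.69,-0.165,0],[0,0,0],1],[[0.69,-0.165,0],[0,0,0],1],[[0.69,-0.165,0],[0,0,0],1],[[0.69,-0.165,0],[0,0,0],1]]'; python3 -m jog '[[[0,0,0],[0,0,-1],1],[[0,0,0],[0,0,-1],1],[[0,0,0],[0,0,-1],1],[[0,0,0],[0,0,-1],1],[[0,0,0],[0,0,-1],1],[[0,0,0],[0,0,-1],1],[[0,0,0],[0,0,-1],1],[[0,0,0],[0,0,-1],1]]'; python3 to.py .521 .3295 .15 83.9
```

```text
clock: 1.15
ee_pos: [0.4902, 0.3236, 0.2412]
orientation: [0.669, 0.743, -0.0, -0.0]
force: [0.5, 0.5, 0.9]
finger_gap: 0.0876
grasp_force: 0.0
clock: 2.15
ee_pos: [0.4908, 0.3223, 0.2412]
orientation: [0.307, 0.952, -0.0, -0.0]
force: [0.1, -0.3, -0.3]
finger_gap: 0.0878
grasp_force: 0.0Traceback (most recent call last):
  File "to.py", line 8, in <module>
    print("shift now-axes",(M.inv().apply(d)/.06).round(3),"| target-axes",(T.inv().apply(d)/.06).round(3),"| turn",(np.degrees((M.inv()*T).as_rotvec())/6).round(3),"q6",o["qpos"][5].round(2),"t",o["clock"].round(1),"F",o["force"].round(1),"gap",o["finger_gap"].round(4))
                                                                                                                                                                                                    ^^^^^^^^^^^^^^^^
AttributeError: 'float' object has no attribute 'round'
```

```bash
sed -i 's/o\["clock"\].round(1)/round(float(o["clock"]),1)/;s/o\["finger_gap"\].round(4)/round(float(o["finger_gap"]),4)/' to.py
python3 -m jog '[[[0,0,0],[0,0,-1],1],[[0,0,0],[0,0,-1],1],[[0,0,0],[0,0,-1],1],[[0,0,0],[0,0,-1],1],[[0,0,0],[0,0,-1],1],[[-0.16,0.06,0.5],[0,0,0],1],[[-0.16,0.06,0.5],[0,0,0],1],[[-0.16,0.06,0.5],[0,0,0],1]]'; python3 to.py .521 .3295 .045 83.9
python3 - <<'E'
from h import *
f=grab("wrist"); save(f,"w1.png"); print(f["T"].round(3).tolist())
P=world(f); hsv=cv2.cvtColor(f["image"],cv2.COLOR_RGB2HSV)
m=(hsv[...,0]>100)&(hsv[...,0]<125)&(hsv[...,1]>120)&(P[...,2]>.048)&(P[...,2]<.06)&(P[...,0]<.6)
q=P[m]; c=q.mean(0); t=q[:,:2]; r=cv2.minAreaRect(t.astype(np.float32)); print(len(q),r,np.median(q[:,2]))
E
```

```text
clock: 3.15
ee_pos: [0.5208, 0.3301, 0.1503]
orientation: [0.052, 0.999, -0.0, -0.0]
force: [0.1, 0.1, -0.2]
finger_gap: 0.088
grasp_force: 0.0
shift now-axes [-0.005 -0.008  1.755] | target-axes [-0.004 -0.009  1.755] | turn [-0.003 -0.004  0.017] q6 -0.96 t 3.1 F [ 0.1  0.1 -0.2] gap 0.088
[[0.106, -0.959, -0.264, 0.449], [0.994, 0.102, 0.029, 0.337], [-0.0, -0.266, 0.964, 0.292], [0.0, 0.0, 0.0, 1.0]]
4175 ((0.49561554193496704, 0.3303649425506592), (0.015214452520012856, 0.1286374181509018), 83.81749725341797) 0.05074889249379361
```

View pics/w1.png

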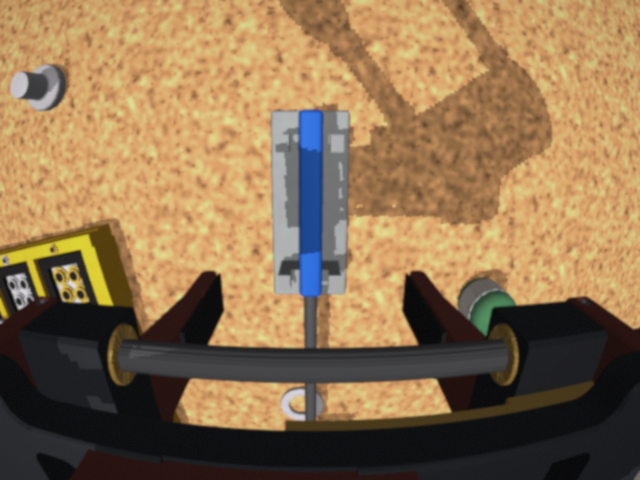

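```bash
python3 -m jog '[[[0,-0.03,0.44],[0,0,0],1],[[0,0,0.44],[0,0,0],1],[[0,0,0.44],[0,0,0],1],[[0,0,0.43],[0,0,0],1],[[0,0,0],[0,0,0],0],[[0,0,0],[0,0,0],0],[[0,0,0],[0,0,0],0],[[0,0,0],[0,0,0],0]]' 35;python3 -m jog '[[[0,0,0],[0,0,0],0],[[0,0,0],[0,0,0],0],[[0,0,-0.2],[0,0,0],0],[[0,0,-0.4],[0,0,0],0],[[0,0,-0.4],[0,0,0],0],[[0,0,-0.4],[0,0,0],0],[[0,0,-0.4],[0,0,0],0],[[0,0,0],[0,0,0],0]]'; python3 to.py .521 .3295 .15 83.9
```

```text
clock: 4.2
ee_pos: [0.521, 0.3286, 0.048]
orientation: [0.052, 0.999, 0.001, 0.001]
force: [0.1, -1.5, -0.1]
finger_gap: 0.0513
grasp_force: 0.0
clock: 5.2
ee_pos: [0.5216, 0.3289, 0.1581]
orientation: [0.052, 0.999, 0.001, 0.002]
force: [0.0, -0.1, 0.3]
finger_gap: 0.001
grasp_force: 0.0
shift now-axes [0.011 0.008 0.135] | target-axes [0.01  0.009 0.135] | turn [0.031 0.044 0.017] q6 -0.96 t 5.2 F [ 0.  -0.1  0.3] gap 0.001
```

```bash
python3 -m jog '[[[0,0,0],[0,0,0],0.6],[[0,0,0],[0,0,0],0.6],[[0,0,0],[0,0,0],0.6],[[0,0,0],[0,0,0],0.6],[[0,0,0],[0,0,0],0.6],[[0,0,0],[0,0,0],0.6],[[0,0,0],[0,0,0],0.6],[[0,0,0],[0,0,0],0.6]]'
cat > rod.py <<'E'
from h import *
for n in ["wrist","scene"]:
    f=grab(n); P=world(f); hsv=cv2.cvtColor(f["image"],cv2.COLOR_RGB2HSV)
    m=(hsv[...,0]>100)&(hsv[...,0]<125)&(hsv[...,1]>120)&(P[...,2]>.02)&(P[...,0]<.62)&(P[...,1]>.2)&(P[...,1]<.45)
    q=P[m]; print(n,len(q),cv2.minAreaRect(q[:,:2].astype(np.float32)),np.percentile(q[:,2],[10,50,90]).round(4))
    save(f,n+"_rod.png")
E
python3 rod.py
```

```text
clock: 6.2
ee_pos: [0.5205, 0.3283, 0.1547]
orientation: [0.052, 0.999, 0.0, 0.0]
force: [0.8, -0.5, -0.5]
finger_gap: 0.0526
grasp_force: 0.0
wrist 4088 ((0.49530529975891113, 0.3311431109905243), (0.015660574659705162, 0.128680020570755), 84.95838165283203) [0.0498 0.0508 0.0517]
scene 305 ((0.49856990575790405, 0.33118578791618347), (0.01564016006886959, 0.12789630889892578), 85.30880737304688) [0.0486 0.0511 0.0529]
```

```bash
python3 -m jog '[[[0,0,0.45],[0,0,0],0.6],[[0,0,0.45],[0,0,0],0.6],[[0,0,0.45],[0,0,0],0.6],[[0,0,0.45],[0,0,0],0.6],[[0,0,0],[0,0,0],0.6],[[0,0,0],[0,0,0],0],[[0,0,0],[0,0,0],0],[[0,0,0],[0,0,0],0]]' 45;python3 -m jog '[[[0,0,0],[0,0,0],0],[[0,0,0],[0,0,0],0],[[0,0,0],[0,0,0],0],[[0,0,0],[0,0,0],0],[[0,0,0],[0,0,0],0],[[0,0,0],[0,0,0],0],[[0,0,0],[0,0,0],0],[[0,0,0],[0,0,0],0]]'
```

```text
clock: 7.3
ee_pos: [0.5211, 0.3286, 0.048]
orientation: [0.052, 0.999, 0.001, 0.001]
force: [-0.8, 0.3, -0.6]
finger_gap: 0.0262
grasp_force: 0.0
clock: 8.3
ee_pos: [0.5208, 0.3287, 0.0474]
orientation: [0.052, 0.999, 0.001, 0.001]
force: [0.9, 2.3, 5.8]
finger_gap: 0.0155
grasp_force: 45.0
```

```bash
python3 -m jog '[[[0,0,-0.2],[0,0,0],0],[[0,0,-0.45],[0,0,0],0],[[0,0,-0.5],[0,0,0],0],[[0,0,-0.5],[0,0,0],0],[[0,0,-0.5],[0,0,0],0],[[0,0,-0.5],[0,0,0],0],[[0,0,-0.5],[0,0,0],0],[[0,0,-0.25],[0,0,0],0]]';python3 -m jog '[[[0,0,0],[0,0,-0.8],0],[[0,0,0],[0,0,-0.86],0],[[0.2,-0.5,0],[0,0,0],0],[[0.25,-0.66,0],[0,0,0],0],[[0.25,-0.66,0],[0,0,0],0],[[0.25,-0.66,0],[0,0,0],0],[[0.25,-0.66,0],[0,0,0],0],[[0.25,-0.66,0],[0,0,0],0]]';python3 -m jog '[[[0.25,-0.66,0],[0,0,0],0],[[0.25,-0.66,0],[0,0,0],0],[[0.2,-0.5,0],[0,0,0],0],[[0,-0.22,0],[0,0,0],0],[[0,0,0],[0,0,0],0],[[0,0,0],[0,0,0],0],[[0,0,0],[0,0,0],0],[[0,0,0],[0,0,0],0]]'; python3 to.py .4156 -.029 .092 93.84
python3 - <<'E'
from h import *
f=grab("wrist"); save(f,"w2.png"); g=grab("scene"); save(g,"s2.png")
E
```

```text
clock: 9.3
ee_pos: [0.5205, 0.328, 0.2519]
orientation: [0.052, 0.999, -0.0, 0.0]
force: [0.6, -0.5, -2.3]
finger_gap: 0.0157
grasp_force: 45.0
clock: 10.3
ee_pos: [0.4484, 0.0934, 0.2494]
orientation: [-0.035, 0.999, -0.0, -0.001]
force: [0.2, -0.6, -2.2]
finger_gap: 0.0157
grasp_force: 45.0
clock: 11.3
ee_pos: [0.4161, -0.0296, 0.2506]
orientation: [-0.035, 0.999, 0.0, -0.0]
force: [-0.0, 0.1, -2.2]
finger_gap: 0.0153
grasp_force: 45.0
shift now-axes [0.007 0.009 2.643] | target-axes [0.008 0.01  2.643] | turn [ 0.001 -0.002  0.031] q6 -1.79 t 11.3 F [-0.   0.1 -2.2] gap 0.0153
```

View pics/w2.png

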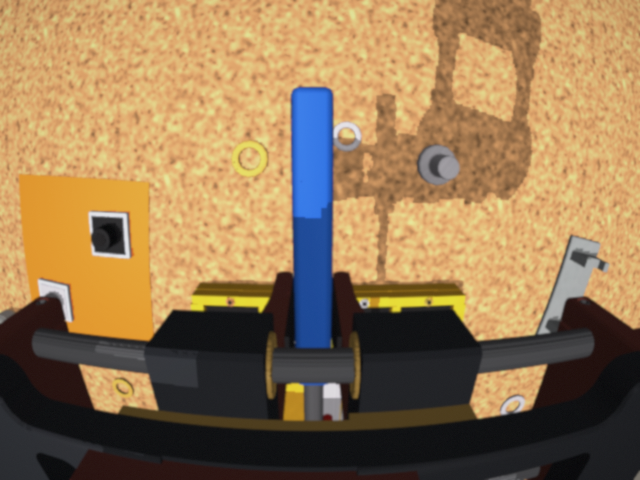

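```bash
python3 -m jog '[[[0,0,0.38],[0,0,0],0],[[0,0,0.38],[0,0,0],0],[[0,0,0.38],[0,0,0],0],[[0,0,0.38],[0,0,0],0],[[0,0,0.38],[0,0,0],0],[[0,0,0.38],[0,0,0],0],[[0,0,0.36],[0,0,0],0],[[0,0,0],[0,0,0],0]]'
python3 - <<'E'
from h import *
g=grab("scene"); save(g,"s3.png"); d=grab("side"); save(d,"d3.png")
a=cv2.resize(g["image"][200:360,210:390],(0,0),fx=3.3,fy=3.3,interpolation=2); b=cv2.resize(d["image"][170:330,220:390],(0,0),fx=3.3,fy=3.3)
cv2.imwrite("pics/c3.png",cv2.resize(np.hstack([a[:528],b[:528]]),(800,370))[:,:,::-1])
cv2.imwrite("pics/c3b.png",cv2.resize(d["image"][170:330,220:390],(680,600),interpolation=2)[:,:,::-1])
E
```

```text
clock: 12.4
ee_pos: [0.4148, -0.0299, 0.0905]
orientation: [-0.035, 0.999, 0.0, -0.002]
force: [-0.1, 0.6, -3.0]
finger_gap: 0.0158
grasp_force: 45.0
```

View pics/c3.png

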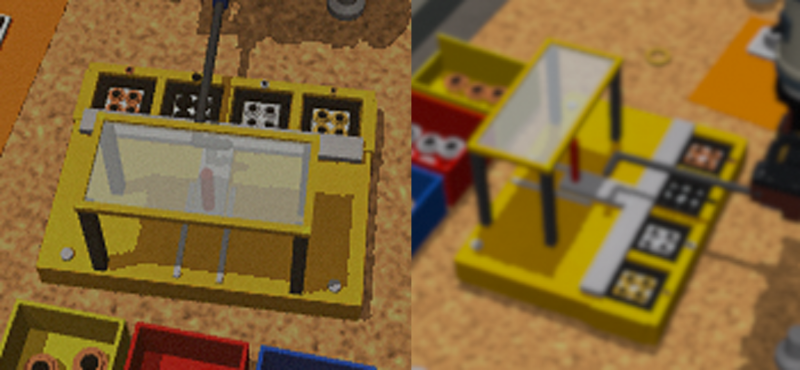

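```bash
python3 -m jog '[[[-0.13,0,0.03],[0,0,0],0],[[-0.13,0,0],[0,0,0],0],[[-0.13,0,0],[0,0,0],0],[[-0.13,0,0],[0,0,0],0],[[-0.13,0,0],[0,0,0],0],[[-0.13,0,0],[0,0,0],0],[[-0.13,0,0],[0,0,0],0],[[-0.13,0,0],[0,0,0],0]]'
cat > chk.py <<'E'
from h import *
o=np.array([.549,0.]); th=.067; Rm=np.array([[np.cos(th),np.sin(th)],[-np.sin(th),np.cos(th)]])
for n in ["side","scene"]:
    f=grab(n); P=world(f); hsv=cv2.cvtColor(f["image"],cv2.COLOR_RGB2HSV); q=(P[...,:2]-o)@Rm.T
    print("tcp in mag",(Rm@(np.array(bot.observe()["ee_pos"])[:2]-o)).round(4),"F",bot.observe()["force"].round(1))
    red=((hsv[...,0]<6)|(hsv[...,0]>174))&(hsv[...,1]>120)&(P[...,2]>.05)&(P[...,2]<.115)&(abs(q[...,1])<.03)&(q[...,0]>.08)&(q[...,0]<.19)
    v=np.median(np.c_[q[red],P[red][:,2]],0) if red.any() else None
    print(n,"lug",red.sum(),v)
    bar=(P[...,2]>.0415)&(P[...,2]<.052)&(hsv[...,1]<60)&(abs(q[...,1])>.1)&(abs(q[...,1])<.14)&(q[...,0]>0)&(q[...,0]<.1)
    if bar.sum()>5: print(n,"bar x",np.percentile(q[bar][:,0],[2,98]).round(4),bar.sum(),"expect 20-46 +travel")
    save(f,n+"_chk.png")
E
python3 chk.py
```

```text
clock: 13.5
ee_pos: [0.4785, -0.0258, 0.0903]
orientation: [-0.035, 0.999, 0.0, -0.0]
force: [-4.1, -1.4, -2.3]
finger_gap: 0.0159
grasp_force: 45.0
tcp in mag [-0.0712 -0.0211] F [-0.9 -0.  -3.4]
side lug 0 None
side bar x [0.0518 0.0768] 227 expect 20-46 +travel
tcp in mag [-0.0714 -0.021 ] F [-0.1  0.6 -2.4]
scene lug 11 [ 0.15531711 -0.00242907  0.05989021]
scene bar x [0.057  0.0818] 230 expect 20-46 +travel
```

```bash
python3 -m jog '[[[-0.04,0,0],[0,0,0],0],[[-0.04,0,0],[0,0,0],0],[[-0.04,0,0],[0,0,0],0],[[0,0,0],[0,0,0],0],[[0,0,0],[0,0,0],0],[[0,0,0],[0,0,0],0],[[0,0,0],[0,0,0],0],[[0,0,0],[0,0,0],0]]'; python3 chk.py
```

```text
clock: 14.6
ee_pos: [0.4828, -0.0255, 0.0895]
orientation: [-0.035, 0.999, 0.0, -0.003]
force: [-13.3, -1.3, -0.1]
finger_gap: 0.0158
grasp_force: 45.0
tcp in mag [-0.0678 -0.021 ] F [-14.   -1.3  -1.2]
side lug 0 None
side bar x [0.0555 0.0811] 230 expect 20-46 +travel
tcp in mag [-0.0677 -0.021 ] F [-14.   -1.4  -0.6]
scene lug 12 [ 0.15753066 -0.00199342  0.06140722]
scene bar x [0.0597 0.0848] 228 expect 20-46 +travel
```

```bash
python3 -m jog '[[[0.1,0,0],[0,0,0],0],[[0.2,0,0],[0,0,0],0],[[0.3,0,0],[0,0,0],0],[[0.3,0,0],[0,0,0],0],[[0.25,0,0],[0,0,0],0],[[0,0,-0.3],[0,0,0],0],[[0,0,-0.5],[0,0,0],0],[[0,0,-0.5],[0,0,0],0]]';python3 -m jog '[[[0,0,-0.5],[0,0,0],0],[[0,0,-0.5],[0,0,0],0],[[0,0,-0.4],[0,0,0],0],[[-0.2,0.5,0],[0,0,0],0],[[-0.25,0.66,0],[0,0,0],0],[[-0.25,0.66,0],[0,0,0],0],[[-0.25,0.66,0],[0,0,0],0],[[-0.25,0.66,0],[0,0,0],0]]';python3 -m jog '[[[-0.25,0.66,0],[0,0,0],0],[[-0.25,0.66,0],[0,0,0],0],[[-0.25,0.66,0],[0,0,0],0],[[-0.2,0.6,0],[0,0,0],0],[[0,0.22,0],[0,0,0],0],[[0,0,0],[0,0,0.8],0],[[0,0,0],[0,0,0.86],0],[[0,0,0],[0,0,0],0]]'; python3 to.py .5208 .3287 .05 84
python3 - <<'E'
from h import *
f=grab("wrist"); P=world(f); hsv=cv2.cvtColor(f["image"],cv2.COLOR_RGB2HSV)
m=(hsv[...,0]>100)&(hsv[...,0]<125)&(hsv[...,1]>120)&(P[...,2]>.1)&(P[...,0]<.62); q=P[m]; o=np.array(bot.observe()["ee_pos"])
r=cv2.minAreaRect(q[:,:2].astype(np.float32)); print(r,"near end x rel tcp",(q[:,0].min()-o[0]),"z top rel tcp near/far",[ (np.median(q[abs(q[:,0]-x)<.01][:,2])-o[2]).round(4) for x in (q[:,0].min()+.01,q[:,0].max()-.02)])
save(f,"w4.png")
# fresh magazine estimate
for n in ("scene","side"):
    save(grab(n),n+"4.png")
E
```

```text
clock: 15.7
ee_pos: [0.4172, -0.0301, 0.171]
orientation: [-0.035, 0.999, -0.0, 0.001]
force: [0.3, -0.1, -2.3]
finger_gap: 0.0154
grasp_force: 45.0
clock: 16.7
ee_pos: [0.4763, 0.1645, 0.2542]
orientation: [-0.035, 0.999, 0.0, 0.001]
force: [0.3, -0.7, -2.9]
finger_gap: 0.0157
grasp_force: 45.0
clock: 17.7
ee_pos: [0.5209, 0.3341, 0.2535]
orientation: [0.052, 0.999, 0.0, 0.001]
force: [-0.1, -0.2, -3.8]
finger_gap: 0.0152
grasp_force: 45.0
shift now-axes [-0.004 -0.092  3.391] | target-axes [-0.008 -0.09   3.391] | turn [0.006 0.011 0.004] q6 -0.95 t 17.7 F [-0.1 -0.2 -3.8] gap 0.0152
((0.497573584318161, 0.33552801609039307), (0.01760111004114151, 0.13426491618156433), 85.09709930419922) near end x rel tcp -0.09040623056010066 z top rel tcp near/far [np.float64(0.0031), np.float64(0.0036)]
```

```bash
python3 -m jog '[[[0,-0.09,0.5],[0,0,0],0],[[0,0,0.6],[0,0,0],0],[[0,0,0.6],[0,0,0],0],[[0,0,0.6],[0,0,0],0],[[0,0,0.5],[0,0,0],0],[[0,0,0.35],[0,0,0],0],[[0,0,0.15],[0,0,0],0],[[0,0,0.1],[0,0,0],0]]';python3 -m jog '[[[0,0,0],[0,0,0],0],[[0,0,0],[0,0,0],0.15],[[0,0,0],[0,0,0],0.25],[[0,0,0],[0,0,0],0.5],[[0,0,0],[0,0,0],0.5],[[0,0,0],[0,0,0],0.5],[[0,0,0],[0,0,0],0.5],[[0,0,0],[0,0,0],0.5]]';python3 -m jog '[[[0,0,-0.3],[0,0,0],0.5],[[0,0,-0.5],[0,0,0],0.5],[[0,0,-0.5],[0,0,0],0.5],[[0,0,-0.5],[0,0,0],0.5],[[0,0,0],[0,0,0],0.5],[[0,0,0],[0,0,0],0.5],[[0,0,0],[0,0,0],0.5],[[0,0,0],[0,0,0],0.5]]'; python3 rod.py; python3 chk.py
```

```text
clock: 18.85
ee_pos: [0.5205, 0.3292, 0.049]
orientation: [0.052, 0.999, 0.0, 0.001]
force: [-0.5, -0.3, -3.0]
finger_gap: 0.016
grasp_force: 45.0
clock: 19.85
ee_pos: [0.5201, 0.329, 0.0484]
orientation: [0.052, 0.999, -0.0, -0.0]
force: [0.1, -0.5, 0.5]
finger_gap: 0.0439
grasp_force: 0.0
clock: 20.85
ee_pos: [0.5197, 0.3287, 0.155]
orientation: [0.052, 0.999, -0.001, -0.001]
force: [0.2, -0.4, -0.1]
finger_gap: 0.0436
grasp_force: 0.0
wrist 4074 ((0.4963156282901764, 0.3314162492752075), (0.01567607931792736, 0.13128018379211426), 83.77040100097656) [0.0498 0.0508 0.0517]
scene 300 ((0.4964393079280853, 0.32441046833992004), (0.030510880053043365, 0.1298215538263321), 84.17585754394531) [0.0488 0.0511 0.0529]
tcp in mag [-0.007   0.3301] F [ 0.9 -0.1 -0.7]
side lug 0 None
side bar x [0.0561 0.0799] 22 expect 20-46 +travel
tcp in mag [-0.0069  0.3301] F [-0.2  0.3 -0.5]
scene lug 15 [1.57036855e-01 1.47440220e-04 6.05606100e-02]
scene bar x [0.059  0.0846] 233 expect 20-46 +travel
```

```bash
python3 -m jog '[[[0,0,-0.6],[0,0,0],0.6],[[0,0,-0.6],[0,0,0],0.6],[[0,0,-0.6],[0,0,0],0.6],[[0,-0.4,0],[0,0,0],0.6],[[0,-0.8,0],[0,0,0],0.6],[[0,-0.8,0],[0,0,0],0.6],[[0,-0.8,0],[0,0,0],0.6],[[0,-0.8,0],[0,0,0],0.6]]';python3 -m jog '[[[0,-0.8,0],[0,0,0],0.6],[[0,-0.8,0],[0,0,0],0.6],[[0,-0.8,0],[0,0,0],0.6],[[0,-0.8,0],[0,0,0],0.6],[[0,-0.8,0],[0,0,0],0.6],[[0,-0.8,0],[0,0,0],0.6],[[0,-0.8,0],[0,0,0],0.6],[[0,-0.6,0],[0,0,0],0.6]]'; python3 to.py .47 -.27 .15 84
cat > cov.py <<'E'
from h import *
f=grab("wrist"); save(f,"w5.png"); P=world(f); hsv=cv2.cvtColor(f["image"],cv2.COLOR_RGB2HSV)
box=(P[...,0]>.35)&(P[...,0]<.7)&(P[...,1]<-.18)&(P[...,1]>-.46)&(P[...,2]<.05)&(f["range_z"]>0)
m=(box&(P[...,2]>.0045)).astype(np.uint8)
n,l,st,c=cv2.connectedComponentsWithStats(m)
for i in range(1,n):
    if st[i,4]<150: continue
    q=P[l==i]; pl=q[q[:,2]<.014]; kn=q[q[:,2]>.023]
    print(st[i],"all",cv2.minAreaRect(q[:,:2].astype(np.float32)),"knob",(kn[:,:2].min(0)+kn[:,:2].max(0))/2 if len(kn) else None,np.ptp(kn,axis=0) if len(kn) else None)
E
python3 cov.py
```

```text
clock: 22.05
ee_pos: [0.4971, 0.1127, 0.2645]
orientation: [0.052, 0.999, -0.0, 0.0]
force: [-0.2, -0.5, -0.5]
finger_gap: 0.0527
grasp_force: 0.0
clock: 23.05
ee_pos: [0.4581, -0.2577, 0.2644]
orientation: [0.053, 0.999, -0.0, 0.0]
force: [0.0, 0.3, -0.4]
finger_gap: 0.0525
grasp_force: 0.0
shift now-axes [-0.219 -0.182  1.907] | target-axes [-0.218 -0.183  1.907] | turn [-0.002  0.001 -0.011] q6 -2.04 t 23.1 F [ 0.   0.3 -0.4] gap 0.0525
[ 249  199   56   53 2438] all ((0.47925007343292236, -0.3012109398841858), (0.05680280923843384, 0.05665411800146103), 89.40650177001953) knob [ 0.4790871  -0.30155026] [0.02721351 0.02757109 0.00634041]
[198 281  35  40 752] all ((0.564430832862854, -0.38665658235549927), (0.04376187548041344, 0.05257073789834976), 86.55313873291016) knob [ 0.56235533 -0.38493553] [0.01820712 0.02044843 0.00611057]
```

View pics/w5.png

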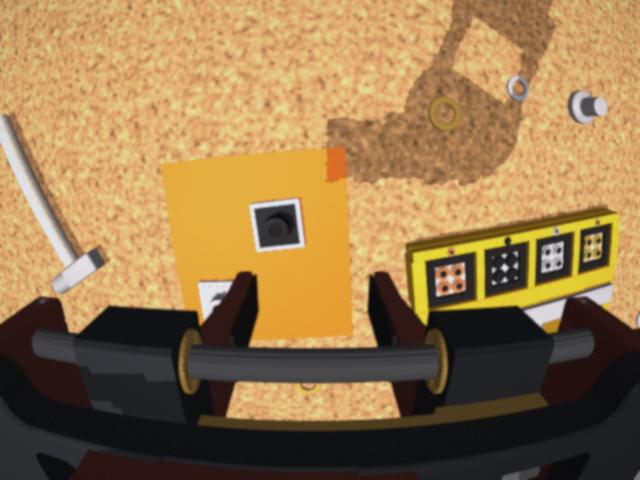

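```bash
python3 -m jog '[[[0,0,0],[0,0,-0.9],0.6],[[-0.12,-0.24,0.4],[0,0,0],0.6],[[-0.12,-0.24,0.6],[0,0,0],0.6],[[-0.12,-0.24,0.6],[0,0,0],0.6],[[0,0,0.6],[0,0,0],0.6],[[0,0,0.5],[0,0,0],0.6],[[0,0,0.3],[0,0,0],0.6],[[0,0,0],[0,0,0],0.6]]'; python3 to.py .479 -.3015 .0295 89.4; python3 cov.py
```

```text
clock: 24.1
ee_pos: [0.4792, -0.2987, 0.0832]
orientation: [0.005, 1.0, 0.001, -0.001]
force: [0.9, -0.2, 0.4]
finger_gap: 0.0522
grasp_force: 0.0
shift now-axes [ 0.001 -0.048  0.895] | target-axes [ 0.003 -0.046  0.895] | turn [ 0.013 -0.02   0.001] q6 -2.18 t 24.1 F [ 0.9 -0.2  0.4] gap 0.0522
[ 263  209   93   87 7592] all ((0.47888249158859253, -0.30111247301101685), (0.056445229798555374, 0.056245237588882446), 0.5891726613044739) knob [ 0.47871005 -0.30100921] [0.02705723 0.02744106 0.00645688]
[231 382  12  19 160] all ((0.586414635181427, -0.3578014075756073), (0.008565484546124935, 0.018684573471546173), 83.35289764404297) knob None None
```

```bash
python3 -m jog '[[[0,-0.045,0.3],[0,0,0],0.6],[[0,0,0.3],[0,0,0],0.6],[[0,0,0.2],[0,0,0],0.6],[[0,0,0.08],[0,0,0],0.6],[[0,0,0],[0,0,0],0.6],[[0,0,0],[0,0,0],0],[[0,0,0],[0,0,0],0],[[0,0,0],[0,0,0],0]]' 25;python3 -m jog '[[[0,0,0],[0,0,0],0],[[0,0,0],[0,0,0],0],[[0,0,0],[0,0,0],0],[[0,0,0],[0,0,0],0],[[0,0,-0.2],[0,0,0],0],[[0,0,-0.5],[0,0,0],0],[[0,0,-0.5],[0,0,0],0],[[0,0,0],[0,0,0],0]]'; python3 to.py .549 -.036 .15 93.84
python3 - <<'E'
from h import *
f=grab("wrist"); P=world(f); o=np.array(bot.observe()["ee_pos"]); 
m=(f["range_z"]>0)&(P[...,2]>o[2]-.04)&(P[...,2]<o[2]+.02)&(np.hypot(P[...,0]-o[0],P[...,1]-o[1])<.045); m[340:]=0
q=P[m]-o; pl=q[q[:,2]<-.012]
print(len(q),"z hist",np.histogram(q[:,2],12)); print("plate x near edge",np.percentile(pl[:,0],1),"y range",np.percentile(pl[:,1],[1,99]))
save(f,"w6.png")
E
```

```text
clock: 25.15
ee_pos: [0.48, -0.3019, 0.0321]
orientation: [0.005, 1.0, -0.0, 0.0]
force: [0.4, -0.2, 0.5]
finger_gap: 0.0273
grasp_force: 25.0
clock: 26.15
ee_pos: [0.4809, -0.303, 0.1066]
orientation: [0.005, 1.0, -0.002, 0.002]
force: [-0.2, 0.3, -1.3]
finger_gap: 0.0274
grasp_force: 25.0
shift now-axes [-1.091  4.46  -0.734] | target-axes [-1.431  4.364 -0.724] | turn [-0.034  0.039 -0.741] q6 -2.18 t 26.1 F [-0.2  0.3 -1.3] gap 0.0274
11204 z hist (array([ 201, 5125,  398,  314,  330,  383, 3031,  238,  269,  277,  298,
        340]), array([-0.02977989, -0.02563163, -0.02148337, -0.01733511, -0.01318685,
       -0.00903859, -0.00489033, -0.00074207,  0.00340619,  0.00755445,
        0.01170271,  0.01585098,  0.01999924]))
plate x near edge -0.028296239258924313 y range [-0.02880387  0.02574924]
```

```bash
python3 -m jog '[[[0,0,-0.5],[0,0,-0.37],0],[[0,0,-0.55],[0,0,-0.37],0],[[0,0,-0.5],[0,0,0],0],[[-0.3,0.5,0],[0,0,0],0],[[-0.35,0.8,0],[0,0,0],0],[[-0.35,0.8,0],[0,0,0],0],[[-0.35,0.8,0],[0,0,0],0],[[-0.35,0.8,0],[0,0,0],0]]';python3 -m jog '[[[-0.3,0.6,0],[0,0,0],0],[[0,0.06,0],[0,0,0],0],[[0,0,0],[0,0,0],0],[[0,0,0],[0,0,0],0],[[0,0,0],[0,0,0],0],[[0,0,0],[0,0,0],0],[[0,0,0],[0,0,0],0],[[0,0,0],[0,0,0],0]]'
cat > mag.py <<'E'
from h import *
import sys
from scipy.optimize import least_squares
f=grab("wrist"); P=world(f); hsv=cv2.cvtColor(f["image"],cv2.COLOR_RGB2HSV); save(f,sys.argv[1])
H,S,V=[hsv[...,i] for i in range(3)]
# intersect every pixel ray with deck plane z=.036
v,u=np.mgrid[0:480,0:640].astype(float); Q=pts(f,u,v,np.ones_like(u)); o=f["T"][:3,3]; d=Q-o
G=o+d*((.036-o[2])/d[...,2])[...,None]
dep=P[...,2]
yel=(H>20)&(H<33)&(S>140)&(V>60)&(abs(dep-.036)<.006)
th=.067
for it in range(3):
    ex=np.array([np.cos(th),np.sin(th)]);ey=np.array([-ex[1],ex[0]])
    a,b=(G[...,:2]-np.array([.551,0]))@ex,(G[...,:2]-np.array([.551,0]))@ey
    pts_e=[]
    for y in np.arange(-.14,.141,.004):
        m=yel&(abs(b-y)<.002)&(a<.0)
        if m.sum()>5: pts_e.append((y,np.percentile(a[m],1)))
    e=np.array(pts_e); k=abs(e[:,1]-np.median(e[:,1]))<.006; s=np.polyfit(e[k,0],e[k,1],1); th=th-np.arctan(s[0])
print("yaw",th,"near edge a",np.median(e[k,1]),"(want -.042)", k.sum())
# ribs between pockets: yellow strips at y=0,+-72 (width 9.5), rails at ±144
mid=(a>-.025)&(a<.005)
row=yel&mid
ys=np.arange(-.16,.16,.001); occ=np.array([ (row&(abs(b-y)<.001)).sum()/max(1,(mid&(abs(b-y)<.001)).sum()) for y in ys])
on=occ>.5; ed=np.flatnonzero(np.diff(on.astype(int))); print("yellow edges y:",ys[ed].round(3),"expect ±4.75,±67.25/76.75,±139.25/152")
E
python3 mag.py w7.png; python3 to.py .551 -.036 .075 93.84
```

```text
clock: 27.2
ee_pos: [0.5664, -0.072, 0.1941]
orientation: [-0.033, 0.999, 0.0, -0.002]
force: [0.6, 0.4, -0.5]
finger_gap: 0.0273
grasp_force: 25.0
clock: 28.2
ee_pos: [0.582, -0.033, 0.1967]
orientation: [-0.033, 0.999, -0.0, 0.0]
force: [-0.2, 0.3, -0.5]
finger_gap: 0.0272
grasp_force: 25.0
yaw 0.05690684528356593 near edge a -0.04257949765981346 (want -.042) 68
yellow edges y: [-0.157 -0.14  -0.079 -0.069 -0.007  0.001  0.065  0.072] expect ±4.75,±67.25/76.75,±139.25/152
shift now-axes [ 0.519 -0.016  2.028] | target-axes [ 0.518 -0.016  2.028] | turn [-0.     0.001 -0.001] q6 -1.75 t 28.2 F [ 0.4 -0.9 -0.6] gap 0.0276
```

View pics/w7.png

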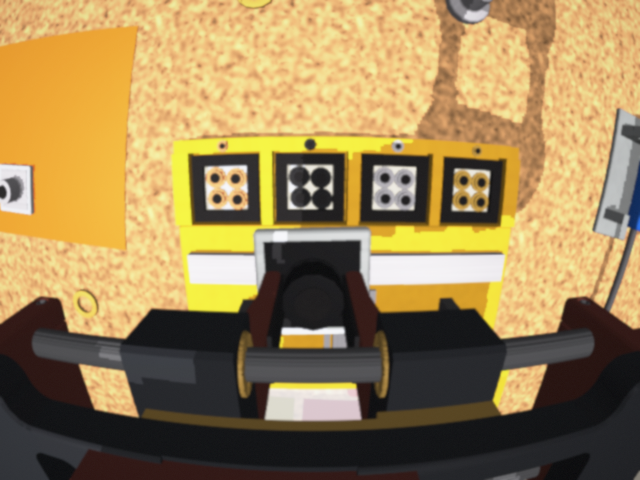

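```bash
cat > pk.py <<'E'
from h import *
f=grab("wrist"); P=world(f); hsv=cv2.cvtColor(f["image"],cv2.COLOR_RGB2HSV)
v,u=np.mgrid[0:480,0:640].astype(float); Q=pts(f,u,v,np.ones_like(u)); o=f["T"][:3,3]; d=Q-o
G=o+d*((.036-o[2])/d[...,2])[...,None]; 
H,S,V=[hsv[...,i] for i in range(3)]
hole=((~((H>18)&(H<34)&(S>140)))&(np.arange(480)[:,None]<232)).astype(np.uint8)
hole=cv2.morphologyEx(hole,cv2.MORPH_OPEN,np.ones((3,3)))
n,l,st,c=cv2.connectedComponentsWithStats(hole)
C=[]
for i in range(1,n):
    if 2500<st[i,4]<7000 and st[i,1]>130:
        r=cv2.minAreaRect(G[l==i][:,:2].astype(np.float32)); print(st[i],np.round(r[0],4),np.round(r[1],4),round(r[2],2)); C.append(r[0])
C=np.array(sorted(C,key=lambda t:t[1]));
if len(C)>1:
    dd=C[-1]-C[0]; print("yaw",np.arctan2(-dd[0],dd[1]),"len",np.hypot(*dd),"mean",C.mean(0))
E
python3 pk.py
```

```text
[ 191  154   69   68 4414] [ 0.5564 -0.1093] [0.0566 0.0573] 3.68
[ 275  154   70   68 4581] [ 0.5523 -0.0385] [0.0559 0.0562] 3.67
[ 361  154   68   68 4371] [0.5475 0.0326] [0.0561 0.0569] 3.62
[ 441  158   62   65 2594] [0.543  0.1034] [0.0563 0.0569] 3.76
yaw 0.06307277659670918 len 0.2131114727607923 mean [ 0.54979411 -0.00293661]
```

```bash
python3 -m jog '[[[0.25,-0.047,0],[0,0,0],0],[[0.246,0,0],[0,0,0],0],[[0,0,0.4],[0,0,0],0],[[0,0,0.5],[0,0,0],0],[[0,0,0.5],[0,0,0],0],[[0,0,0.4],[0,0,0],0],[[0,0,0.15],[0,0,0],0],[[0,0,0],[0,0,0],0]]'; python3 to.py .5525 -.0378 .068 93.7
python3 - <<'E'
from h import *
f=grab("wrist"); g=grab("scene"); h=grab("side")
a=cv2.resize(f["image"][180:330,190:440],(500,300),interpolation=2); b=cv2.resize(g["image"][220:270,235:385],(600,200),interpolation=2);c=cv2.resize(h["image"][210:310,290:390],(300,300),interpolation=2)
k=np.zeros((510,800,3),np.uint8);k[:300,:500]=a;k[:300,500:]=c;k[305:505,:600]=b;cv2.imwrite("pics/c8.png",k[:,:,::-1])
E
```

```text
clock: 29.3
ee_pos: [0.5523, -0.0376, 0.0795]
orientation: [-0.034, 0.999, 0.0, -0.0]
force: [-0.4, -1.1, -0.3]
finger_gap: 0.0273
grasp_force: 25.0
shift now-axes [-0.003 -0.003  0.191] | target-axes [-0.003 -0.003  0.191] | turn [ 0.001 -0.007  0.024] q6 -1.77 t 29.3 F [-0.4 -1.1 -0.3] gap 0.0273
```

View pics/c8.png

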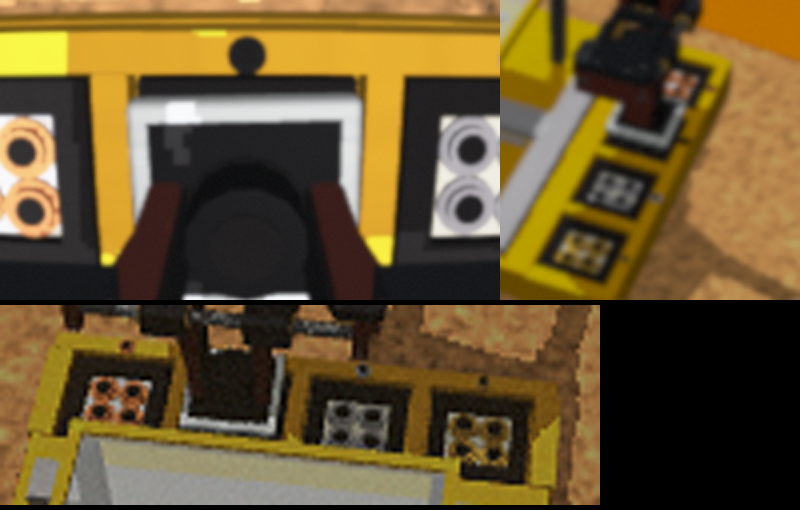

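```bash
python3 -m jog '[[[0,0,0.06],[0,0,0],0],[[0,0,0.06],[0,0,0],0],[[0,0,0.06],[0,0,0],0],[[0,0,0.04],[0,0,0],0],[[0,0,0.04],[0,0,0],0],[[0,0,0],[0,0,0],0],[[0,0,0],[0,0,0],0],[[0,0,0],[0,0,0],0]]'; python3 -m jog '[[[0,0,0.04],[0,0,0],0],[[0,0,0.04],[0,0,0],0],[[0,0,0.04],[0,0,0],0],[[0,0,0.02],[0,0,0],0],[[0,0,0],[0,0,0],0],[[0,0,0],[0,0,0],0],[[0,0,0],[0,0,0],0],[[0,0,0],[0,0,0],0]]'
```

```text
clock: 30.45
ee_pos: [0.5525, -0.0377, 0.0641]
orientation: [-0.034, 0.999, 0.0, 0.0]
force: [-1.4, -0.5, 0.8]
finger_gap: 0.0276
grasp_force: 25.0
clock: 31.45
ee_pos: [0.5528, -0.0377, 0.0599]
orientation: [-0.034, 0.999, -0.0, 0.001]
force: [-11.6, 1.3, 23.4]
finger_gap: 0.0277
grasp_force: 25.0
```

```bash
python3 -m jog '[[[0,0,0],[0,0,0],0.6],[[0,0,0],[0,0,0],0.6],[[0,0,0],[0,0,0],0.6],[[0,0,0],[0,0,0],0.6],[[0,0,-0.4],[0,0,0],0.6],[[0,0,-0.6],[0,0,0],0.6],[[0,0,-0.6],[0,0,0],0.6],[[0,0,-0.6],[0,0,0],0.6]]'; python3 -m jog '[[[-0.25,0,0],[0,0,0],0.6],[[-0.25,0,0],[0,0,0],0.6],[[0,0,0],[0,0,0],0.6],[[0,0,0],[0,0,0],0.6],[[0,0,0],[0,0,0],0.6],[[0,0,0],[0,0,0],0.6],[[0,0,0],[0,0,0],0.6],[[0,0,0],[0,0,0],0.6]]'
cat > ht.py <<'E'
from h import *
import sys
cx,cy=map(float,sys.argv[1:3])
f=grab("wrist"); save(f,sys.argv[3]); P=world(f)
q=(P[...,:2]-[cx,cy]); th=.064; a=q[...,0]*np.cos(th)+q[...,1]*np.sin(th); b=-q[...,0]*np.sin(th)+q[...,1]*np.cos(th)
ok=f["range_z"]>0
pl=ok&(abs(a)<.028)&(abs(b)<.028)&(np.hypot(a,b)>.018)&(abs(P[...,2]-.038)<.012)
A=np.c_[a[pl],b[pl],np.ones(pl.sum())]; s=np.linalg.lstsq(A,P[pl][:,2],rcond=None)[0]; print("plate n",pl.sum(),"tilt",s[:2].round(3),"z",s[2].round(4))
dk=ok&(abs(a)<.1)&(abs(b)<.1)&((abs(b)>.032)&(abs(b)<.04)|(a<-.033)&(a>-.041)&(abs(b)<.03))&(abs(P[...,2]-.036)<.01); print("deck z",np.median(P[dk][:,2]).round(4),dk.sum())
k=ok&(np.hypot(a,b)<.02)&(P[...,2]>.05)&(P[...,2]<.075); print("knob c in pocket frame",[ (x[k].min()+x[k].max())/2 for x in (a,b)],"top z",np.median(P[k][:,2]))
E
python3 ht.py .5533 -.0384 w9.png; python3 cov.py
```

```text
clock: 32.45
ee_pos: [0.5522, -0.0377, 0.1879]
orientation: [-0.033, 0.999, 0.0, -0.001]
force: [-0.1, -0.8, -0.1]
finger_gap: 0.0529
grasp_force: 0.0
clock: 33.45
ee_pos: [0.5824, -0.0357, 0.1877]
orientation: [-0.033, 0.999, -0.0, 0.0]
force: [-0.1, -0.5, 0.5]
finger_gap: 0.0523
grasp_force: 0.0
plate n 3048 tilt [-0.011 -0.004] z 0.035
deck z 0.0352 3877
knob c in pocket frame [np.float64(-0.0018642200932437935), np.float64(-0.0002122634485635412)] top z 0.05509388655064726
[   0  165   29   51 1336] all ((0.5671271085739136, -0.37606537342071533), (0.05041662976145744, 0.05639050155878067), 85.80230712890625) knob [ 0.56734951 -0.37271665] [0.02643153 0.0150003  0.00583347]
```

View pics/w9.png

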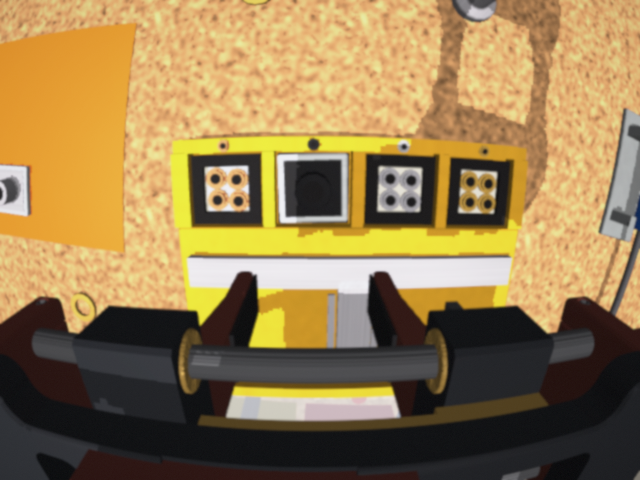

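```bash
python3 -m jog '[[[0.05,-0.5,0],[0,0,0],0.6],[[0.1,-0.8,0],[0,0,0],0.6],[[0.1,-0.8,0],[0,0,0],0.6],[[0.1,-0.8,0],[0,0,0],0.6],[[0.1,-0.8,0],[0,0,0],0.6],[[0.1,-0.8,0],[0,0,0],0.6],[[0.09,-0.8,0],[0,0,0],0.6],[[0,-0.34,0],[0,0,0],0.6]]'; python3 -m jog '[[[0,0,0],[0,0,0.67],0.6],[[0,0,0],[0,0,0.67],0.6],[[0,0,0.4],[0,0,0],0.6],[[0,0,0.6],[0,0,0],0.6],[[0,0,0.5],[0,0,0],0.6],[[0,0,0.2],[0,0,0],0.6],[[0,0,0],[0,0,0],0.6],[[0,0,0],[0,0,0],0.6]]'; python3 cov.py;  python3 to.py .567 -.376 .032 85.8
```

```text
clock: 34.55
ee_pos: [0.5659, -0.3787, 0.1871]
orientation: [-0.032, 0.999, -0.0, -0.0]
force: [-0.2, 0.2, -0.7]
finger_gap: 0.053
grasp_force: 0.0
clock: 35.55
ee_pos: [0.5674, -0.3764, 0.0876]
orientation: [0.037, 0.999, -0.001, 0.001]
force: [-1.0, -0.4, 1.1]
finger_gap: 0.0531
grasp_force: 0.0
[ 262  208   91   85 7323] all ((0.567107617855072, -0.3805532455444336), (0.05639061704277992, 0.05600166320800781), 86.25504302978516) knob [ 0.56742628 -0.38065039] [0.02812368 0.02706528 0.00615611]
shift now-axes [0.011 0.009 0.93 ] | target-axes [0.009 0.007 0.93 ] | turn [-0.016  0.025 -0.   ] q6 -2.13 t 35.6 F [ 0.1 -0.1 -0. ] gap 0.0527
```

```bash
python3 -m jog '[[[0.01,-0.065,0.3],[0,0,0],0.6],[[0,0,0.3],[0,0,0],0.6],[[0,0,0.25],[0,0,0],0.6],[[0,0,0.08],[0,0,0],0.6],[[0,0,0],[0,0,0],0.6],[[0,0,0],[0,0,0],0],[[0,0,0],[0,0,0],0],[[0,0,0],[0,0,0],0]]' 25;python3 -m jog '[[[0,0,0],[0,0,0],0],[[0,0,0],[0,0,0],0],[[0,0,0],[0,0,0],0],[[0,0,0],[0,0,0],0],[[0,0,-0.2],[0,0,0],0],[[0,0,-0.5],[0,0,0],0],[[0,0,-0.6],[0,0,0],0],[[0,0,-0.6],[0,0,0],0]]'; python3 -m jog '[[[0,0,-0.6],[0,0,-0.65],0],[[0,0,-0.4],[0,0,-0.65],0],[[0,0,0],[0,0,0],0],[[0,0,0],[0,0,0],0],[[0,0,0],[0,0,0],0],[[0,0,0],[0,0,0],0],[[0,0,0],[0,0,0],0],[[0,0,0],[0,0,0],0]]'; python3 to.py .5475 .0335 .2 93.7
python3 - <<'E'
from h import *
f=grab("wrist"); P=world(f); o=np.array(bot.observe()["ee_pos"]); 
m=(f["range_z"]>0)&(P[...,2]>o[2]-.04)&(P[...,2]<o[2]+.02)&(np.hypot(P[...,0]-o[0],P[...,1]-o[1])<.045); m[340:]=0
q=P[m]-o; pl=q[(q[:,2]<-.018)]
print("plate top",np.median(pl[:,2]),"x near edge",np.percentile(pl[:,0],1),"y range",np.percentile(pl[:,1],[1,99]))
E
```

```text
clock: 36.6
ee_pos: [0.5661, -0.3799, 0.0303]
orientation: [0.037, 0.999, -0.0, 0.0]
force: [-0.8, 0.1, 0.9]
finger_gap: 0.0275
grasp_force: 25.0
clock: 37.6
ee_pos: [0.5655, -0.3796, 0.1448]
orientation: [0.037, 0.999, 0.0, -0.0]
force: [0.9, -1.0, -0.9]
finger_gap: 0.027
grasp_force: 25.0
clock: 38.6
ee_pos: [0.5658, -0.3797, 0.2037]
orientation: [-0.031, 1.0, 0.0, -0.0]
force: [0.5, -0.1, -0.3]
finger_gap: 0.0275
grasp_force: 25.0
shift now-axes [-0.127  6.892  0.062] | target-axes [-0.139  6.892  0.061] | turn [ 0.001 -0.002 -0.017] q6 -2.27 t 38.6 F [ 0.5 -0.1 -0.3] gap 0.0275
plate top -0.023240214957973057 x near edge -0.028014510614960714 y range [-0.02917391  0.02556925]
```

```bash
python3 -m jog '[[[0,0.5,0],[0,0,0],0],[[-0.02,0.8,0],[0,0,0],0],[[-0.02,0.8,0],[0,0,0],0],[[-0.02,0.8,0],[0,0,0],0],[[-0.02,0.8,0],[0,0,0],0],[[-0.02,0.8,0],[0,0,0],0],[[-0.02,0.8,0],[0,0,0],0],[[-0.02,0.8,0],[0,0,0],0]]'; python3 -m jog '[[[-0.02,0.6,0],[0,0,0],0],[[0,0.2,0],[0,0,0],0],[[0,0,0.4],[0,0,0],0],[[0,0,0.5],[0,0,0],0],[[0,0,0.5],[0,0,0],0],[[0,0,0.4],[0,0,0],0],[[0,0,0.2],[0,0,0],0],[[0,0,0],[0,0,0],0]]'; python3 to.py .549 .0338 .0665 93.7
python3 - <<'E'
from h import *
f=grab("wrist"); g=grab("scene"); h=grab("side")
a=cv2.resize(f["image"][180:330,190:440],(500,300),interpolation=2); b=cv2.resize(g["image"][220:270,235:385],(600,200),interpolation=2);c=cv2.resize(h["image"][210:310,290:390],(300,300),interpolation=2)
k=np.zeros((510,800,3),np.uint8);k[:300,:500]=a;k[:300,500:]=c;k[305:505,:600]=b;cv2.imwrite("pics/c10.png",k[:,:,::-1])
E
```

```text
clock: 39.65
ee_pos: [0.5511, -0.0124, 0.2042]
orientation: [-0.031, 1.0, -0.0, 0.0]
force: [0.0, 0.2, -1.4]
finger_gap: 0.0276
grasp_force: 25.0
clock: 40.65
ee_pos: [0.5491, 0.0335, 0.0832]
orientation: [-0.031, 1.0, -0.0, -0.001]
force: [-0.2, -0.0, -0.8]
finger_gap: 0.0273
grasp_force: 25.0
shift now-axes [0.001 0.005 0.279] | target-axes [0.002 0.005 0.279] | turn [-0.001 -0.014 -0.023] q6 -1.63 t 40.6 F [-0.2 -0.  -0.8] gap 0.0273
```

View pics/c10.png

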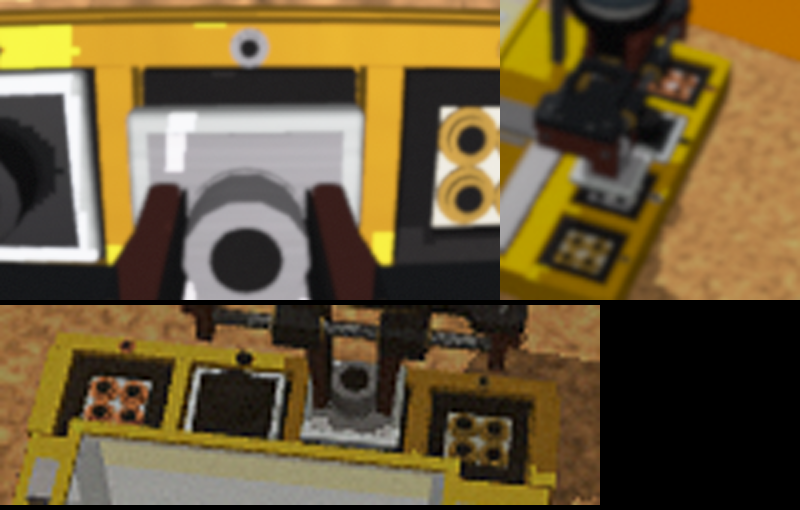

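```bash
python3 -m jog '[[[0,0.015,0.06],[0,0,0],0],[[0,0,0.07],[0,0,0],0],[[0,0,0.07],[0,0,0],0],[[0,0,0.07],[0,0,0],0],[[0,0,0.05],[0,0,0],0],[[0,0,0],[0,0,0],0],[[0,0,0],[0,0,0],0],[[0,0,0],[0,0,0],0]]'; python3 -m jog '[[[0,0,0.03],[0,0,0],0],[[0,0,0.04],[0,0,0],0],[[0,0,0.04],[0,0,0],0],[[0,0,0.02],[0,0,0],0],[[0,0,0],[0,0,0],0],[[0,0,0],[0,0,0],0],[[0,0,0],[0,0,0],0],[[0,0,0],[0,0,0],0]]'
```

```text
clock: 41.8
ee_pos: [0.5495, 0.035, 0.0649]
orientation: [-0.031, 1.0, -0.0, 0.0]
force: [-0.1, 0.4, -0.1]
finger_gap: 0.0271
grasp_force: 25.0
clock: 42.8
ee_pos: [0.5496, 0.035, 0.0582]
orientation: [-0.031, 1.0, -0.0, 0.001]
force: [-4.4, -0.2, 8.9]
finger_gap: 0.0275
grasp_force: 25.0
```

```bash
python3 -m jog '[[[0,0,0.02],[0,0,0],0],[[0,0,0.01],[0,0,0],0],[[0,0,0],[0,0,0],0],[[0,0,0],[0,0,0],0],[[0,0,0],[0,0,0],0.6],[[0,0,0],[0,0,0],0.6],[[0,0,0],[0,0,0],0.6],[[0,0,0],[0,0,0],0.6]]'; python3 -m jog '[[[0,0,-0.4],[0,0,0],0.6],[[0,0,-0.6],[0,0,0],0.6],[[0,0,-0.6],[0,0,0],0.6],[[0,0,-0.6],[0,0,0],0.6],[[-0.25,0,0],[0,0,0],0.6],[[-0.25,0,0],[0,0,0],0.6],[[0,0,0],[0,0,0],0.6],[[0,0,0],[0,0,0],0.6]]'; python3 ht.py .5537 -.0377 w10.png;python3 ht.py .5489 .034 w11.png; python3 chk.py
```

```text
clock: 43.8
ee_pos: [0.5498, 0.0346, 0.0553]
orientation: [-0.031, 1.0, -0.0, 0.001]
force: [0.5, -1.4, 5.4]
finger_gap: 0.0528
grasp_force: 2.5
clock: 44.8
ee_pos: [0.5787, 0.0368, 0.1861]
orientation: [-0.031, 1.0, 0.0, -0.001]
force: [0.3, 1.0, 0.7]
finger_gap: 0.0526
grasp_force: 0.0
plate n 2857 tilt [-0.01 -0.03] z 0.0348
deck z 0.0352 3727
knob c in pocket frame [np.float64(-0.002154993027874249), np.float64(-0.0007795690121528481)] top z 0.05509500756958097
plate n 3170 tilt [0.034 0.002] z 0.0348
deck z 0.0352 3888
knob c in pocket frame [np.float64(0.0021519834875934566), np.float64(2.126244784238663e-05)] top z 0.05507836671458449
tcp in mag [0.0323 0.0347] F [ 0.1 -0.1 -0.7]
side lug 0 None
side bar x [0.0557 0.0809] 203 expect 20-46 +travel
tcp in mag [0.0324 0.0347] F [-0.1  0.8  0.5]
scene lug 10 [ 0.15800709 -0.0030578   0.0617731 ]
scene bar x [0.0594 0.0845] 228 expect 20-46 +travel
```

View pics/w11.png

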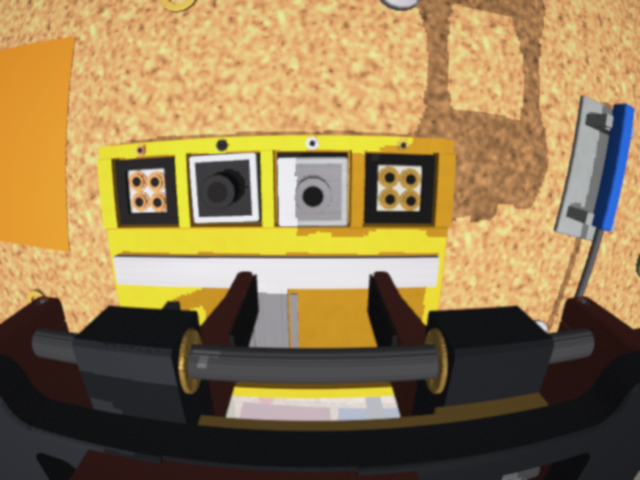

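View pics/scene_chk.png

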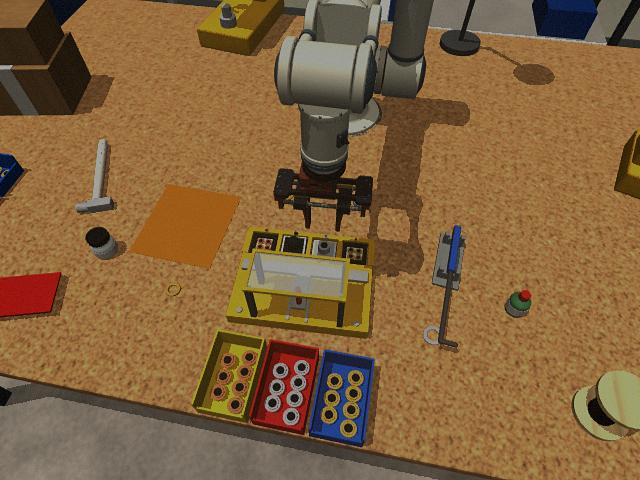

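```bash
python3 - <<'E'
from h import *
f=grab("wrist"); P=world(f); th=.064
for c in [(.5515,-.0385),(.551,.034)]:
    q=P[...,:2]-np.array(c); a=q[...,0]*np.cos(th)+q[...,1]*np.sin(th); b=-q[...,0]*np.sin(th)+q[...,1]*np.cos(th)
    for nm,m in [("x-",(a<-.018)&(a>-.025)&(abs(b)<.02)),("x+",(a>.019)&(a<.026)&(abs(b)<.02)),("y-",(b<-.018)&(b>-.025)&(abs(a)<.02)),("y+",(b>.018)&(b<.025)&(abs(a)<.02))]:
        print(nm,np.percentile(P[m][:,2],[20,50,80]).round(4),m.sum())
E
python3 to.py .5208 .3287 .155 84
```

```text
x- [0.0347 0.0353 0.036 ] 420
x+ [0.2507 0.265  0.2899] 2092
y- [0.0347 0.0353 0.036 ] 346
y+ [0.2617 0.2712 0.2882] 3614
x- [0.0347 0.0354 0.036 ] 459
x+ [0.0346 0.0352 0.0358] 417
y- [0.2628 0.2803 0.2878] 3579
y+ [0.2632 0.281  0.2888] 3930
shift now-axes [0.664 4.916 0.535] | target-axes [1.474 4.737 0.535] | turn [-0.0e+00  1.0e-03  1.6e+00] q6 -1.63 t 45.0 F [-0.5 -0.2  0.2] gap 0.0527
```

```bash
python3 -m jog '[[[0.08,0.5,0],[0,0,0],0.6],[[0.1,0.7,0],[0,0,0],0.6],[[0.1,0.7,0],[0,0,0],0.6],[[0.1,0.7,0],[0,0,0],0.6],[[0.1,0.7,0],[0,0,0],0.6],[[0.1,0.7,0],[0,0,0],0.6],[[0.08,0.6,0],[0,0,0],0.6],[[0,0.31,0],[0,0,0],0.6]]';python3 -m jog '[[[0,0,0],[0,0,0.8],0.6],[[0,0,0],[0,0,0.8],0.6],[[0,0,0.26],[0,0,0],0.6],[[0,0,0.26],[0,0,0],0.6],[[0,0,0],[0,0,0],0.6],[[0,0,0],[0,0,0],0.6],[[0,0,0],[0,0,0],0.6],[[0,0,0],[0,0,0],0.6]]'; python3 rod.py; python3 to.py .5208 .3288 .0475 84
```

```text
clock: 46.05
ee_pos: [0.5207, 0.3299, 0.1871]
orientation: [-0.032, 0.999, 0.0, 0.0]
force: [0.4, -0.4, 0.3]
finger_gap: 0.0525
grasp_force: 0.0
clock: 47.05
ee_pos: [0.5215, 0.3285, 0.1565]
orientation: [0.052, 0.999, 0.0, 0.0]
force: [0.3, 0.2, 0.6]
finger_gap: 0.0526
grasp_force: 0.0
wrist 4005 ((0.4962896704673767, 0.3314094841480255), (0.015716074034571648, 0.13112303614616394), 84.02870178222656) [0.0497 0.0508 0.0518]
scene 308 ((0.49918001890182495, 0.34719398617744446), (0.046607855707407, 0.1298987716436386), 84.0663833618164) [0.0488 0.051  0.053 ]
shift now-axes [0.012 0.004 1.813] | target-axes [0.011 0.005 1.813] | turn [0.003 0.005 0.001] q6 -0.96 t 47.1 F [-0.2 -0.6  0.1] gap 0.0528
```

```bash
python3 -m jog '[[[0.01,0,0.45],[0,0,0],0.6],[[0,0,0.45],[0,0,0],0.6],[[0,0,0.45],[0,0,0],0.6],[[0,0,0.44],[0,0,0],0.6],[[0,0,0],[0,0,0],0.6],[[0,0,0],[0,0,0],0],[[0,0,0],[0,0,0],0],[[0,0,0],[0,0,0],0]]' 45;python3 -m jog '[[[0,0,0],[0,0,0],0],[[0,0,0],[0,0,0],0],[[0,0,0],[0,0,0],0],[[0,0,0],[0,0,0],0],[[0,0,0],[0,0,0],0],[[0,0,0],[0,0,0],0],[[0,0,0],[0,0,0],0],[[0,0,0],[0,0,0],0]]'
python3 -m jog '[[[0,0,-0.2],[0,0,0],0],[[0,0,-0.45],[0,0,0],0],[[0,0,-0.5],[0,0,0],0],[[0,0,-0.5],[0,0,0],0],[[0,0,-0.5],[0,0,0],0],[[0,0,-0.5],[0,0,0],0],[[0,0,-0.5],[0,0,0],0],[[0,0,-0.25],[0,0,0],0]]';python3 -m jog '[[[0,0,0],[0,0,-0.8],0],[[0,0,0],[0,0,-0.82],0],[[0.2,-0.5,0],[0,0,0],0],[[0.24,-0.7,0],[0,0,0],0],[[0.24,-0.7,0],[0,0,0],0],[[0.24,-0.7,0],[0,0,0],0],[[0.24,-0.7,0],[0,0,0],0],[[0.24,-0.7,0],[0,0,0],0]]';python3 -m jog '[[[0.24,-0.7,0],[0,0,0],0],[[0.24,-0.7,0],[0,0,0],0],[[0.24,-0.7,0],[0,0,0],0],[[0.06,-0.27,0],[0,0,0],0],[[0,0,0],[0,0,0],0],[[0,0,0],[0,0,0],0],[[0,0,0],[0,0,0],0],[[0,0,0],[0,0,0],0]]'; python3 to.py .4149 -.0609 .0905 93.7
```

```text
clock: 48.15
ee_pos: [0.5213, 0.3287, 0.0498]
orientation: [0.052, 0.999, 0.001, 0.001]
force: [0.3, 0.2, -0.1]
finger_gap: 0.0261
grasp_force: 0.0
clock: 49.15
ee_pos: [0.521, 0.3287, 0.0491]
orientation: [0.052, 0.999, 0.0, 0.0]
force: [-0.3, 1.1, 5.7]
finger_gap: 0.0156
grasp_force: 45.0
clock: 50.15
ee_pos: [0.5208, 0.3282, 0.2537]
orientation: [0.052, 0.999, 0.0, 0.0]
force: [-0.5, 0.2, -3.0]
finger_gap: 0.0159
grasp_force: 45.0
clock: 51.15
ee_pos: [0.4515, 0.082, 0.2513]
orientation: [-0.032, 0.999, -0.0, -0.001]
force: [0.3, -0.3, -2.3]
finger_gap: 0.0156
grasp_force: 45.0
clock: 52.15
ee_pos: [0.4151, -0.0608, 0.2523]
orientation: [-0.033, 0.999, 0.0, -0.0]
force: [0.3, 0.0, -2.6]
finger_gap: 0.0158
grasp_force: 45.0
shift now-axes [ 3.000e-03 -1.000e-03  2.697e+00] | target-axes [ 3.000e-03 -1.000e-03  2.697e+00] | turn [ 0.002 -0.003  0.016] q6 -1.86 t 52.1 F [ 0.3  0.  -2.6] gap 0.0158
```

```bash
python3 -m jog '[[[0,0,0.38],[0,0,0],0],[[0,0,0.38],[0,0,0],0],[[0,0,0.38],[0,0,0],0],[[0,0,0.38],[0,0,0],0],[[0,0,0.38],[0,0,0],0],[[0,0,0.38],[0,0,0],0],[[0,0,0.38],[0,0,0],0],[[0,0,0],[0,0,0],0]]'
python3 -m jog '[[[-0.2,0,0],[0,0,0],0],[[-0.25,0,0],[0,0,0],0],[[-0.25,0,0],[0,0,0],0],[[-0.25,0,0],[0,0,0],0],[[-0.25,0,0],[0,0,0],0],[[-0.25,0,0],[0,0,0],0],[[-0.22,0,0],[0,0,0],0],[[0,0,0],[0,0,0],0]]'
python3 - <<'E'
from h import *
print(bot.observe()["force"])
g=grab("scene"); d=grab("side")
a=cv2.resize(g["image"][220:320,230:390],(400,250),interpolation=2); b=cv2.resize(d["image"][190:290,240:360],(400,333),interpolation=2)
k=np.zeros((340,800,3),np.uint8);k[:250,:400]=a;k[:333,400:]=b; cv2.imwrite("pics/c12.png",k[:,:,::-1])
E
```

```text
clock: 53.15
ee_pos: [0.4139, -0.0608, 0.091]
orientation: [-0.033, 0.999, 0.001, -0.002]
force: [-0.2, -0.0, -3.5]
finger_gap: 0.0155
grasp_force: 45.0
clock: 54.15
ee_pos: [0.5161, -0.0549, 0.0933]
orientation: [-0.033, 0.999, -0.0, 0.0]
force: [-0.8, -0.6, -2.6]
finger_gap: 0.0159
grasp_force: 45.0
[-0.79560391 -0.56804571 -2.64784426]
```

View pics/c12.png

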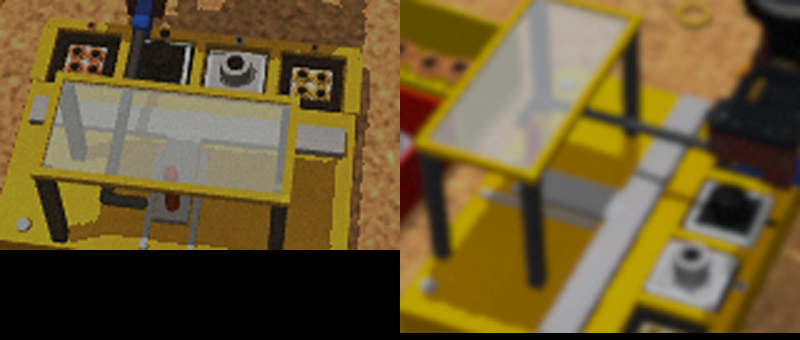

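```bash
python3 -m jog '[[[0,0.13,0],[0,0,0],0],[[0,0.13,0],[0,0,0],0],[[0,0.13,0],[0,0,0],0],[[0,0.13,0],[0,0,0],0],[[0,0,0],[0,0,0],0],[[0.05,0,0],[0,0,0],0],[[0.1,0,0],[0,0,0],0],[[0.1,0,0],[0,0,0],0]]'
python3 -m jog '[[[0.1,0,0],[0,0,0],0],[[0.1,0,0],[0,0,0],0],[[0.1,0,0],[0,0,0],0],[[0.1,0,0],[0,0,0],0],[[0.07,0,0],[0,0,0],0],[[0,0,0],[0,0,0],0],[[0,0,0],[0,0,0],0],[[0,0,0],[0,0,0],0]]'
python3 chk.py
```

```text
clock: 55.25
ee_pos: [0.4981, -0.0249, 0.093]
orientation: [-0.032, 0.999, 0.0, 0.001]
force: [4.0, 0.5, -4.6]
finger_gap: 0.0153
grasp_force: 45.0
clock: 56.25
ee_pos: [0.4696, -0.0266, 0.0926]
orientation: [-0.032, 0.999, 0.0, -0.001]
force: [-0.5, -0.1, -2.3]
finger_gap: 0.016
grasp_force: 45.0
tcp in mag [-0.081  -0.0213] F [ 0.   0.2 -2.8]
side lug 45 [0.11462174 0.00375206 0.08667147]
side bar x [0.0201 0.0456] 231 expect 20-46 +travel
tcp in mag [-0.0809 -0.0212] F [ 0.4 -0.6 -2.2]
scene lug 0 None
scene bar x [0.0226 0.0503] 245 expect 20-46 +travel
```

```bash
python3 -m jog '[[[0.04,0,0],[0,0,0],0],[[0.04,0,0],[0,0,0],0],[[0,0,0],[0,0,0],0],[[0,0,0],[0,0,0],0],[[0,0,0],[0,0,0],0],[[0,0,0],[0,0,0],0],[[0,0,0],[0,0,0],0],[[0,0,0],[0,0,0],0]]'; python3 chk.py
```

```text
clock: 57.35
ee_pos: [0.468, -0.0266, 0.094]
orientation: [-0.033, 0.999, 0.0, 0.004]
force: [13.7, 1.4, -5.6]
finger_gap: 0.0158
grasp_force: 45.0
tcp in mag [-0.0826 -0.0211] F [14.   1.9 -6. ]
side lug 46 [0.11410879 0.00395476 0.08716019]
side bar x [0.02   0.0449] 228 expect 20-46 +travel
tcp in mag [-0.0825 -0.0211] F [13.3  1.9 -5.6]
scene lug 0 None
scene bar x [0.0227 0.0499] 244 expect 20-46 +travel
```

```bash
python3 -m jog '[[[-0.1,0,0],[0,0,0],0],[[-0.05,0,0],[0,0,0],0],[[0,-0.17,0],[0,0,0],0],[[0,-0.18,0],[0,0,0],0],[[0,-0.17,0],[0,0,0],0],[[0.25,0,0],[0,0,0],0],[[0.3,0,0],[0,0,0],0],[[0.3,0,0],[0,0,0],0]]';python3 -m jog '[[[0.25,0,0],[0,0,0],0],[[0,0,-0.3],[0,0,0],0],[[0,0,-0.6],[0,0,0],0],[[0,0,-0.6],[0,0,0],0],[[0,0,-0.6],[0,0,0],0],[[0,0,-0.5],[0,0,0],0],[[0,0,0],[0,0,0],0],[[0,0,0],[0,0,0],0]]'; python3 to.py .5208 .3285 .2525 84; python3 chk.py
```

```text
clock: 58.45
ee_pos: [0.4245, -0.0615, 0.0928]
orientation: [-0.032, 0.999, -0.0, -0.0]
force: [0.5, -0.2, -2.2]
finger_gap: 0.0153
grasp_force: 45.0
clock: 59.45
ee_pos: [0.4103, -0.0619, 0.2481]
orientation: [-0.032, 0.999, 0.0, -0.0]
force: [-0.1, 0.4, -4.1]
finger_gap: 0.0159
grasp_force: 45.0
shift now-axes [-2.259  6.373 -0.074] | target-axes [-1.151  6.663 -0.074] | turn [ 0.002 -0.008  1.619] q6 -1.87 t 59.5 F [-0.1  0.4 -4.1] gap 0.0159
tcp in mag [-0.1428 -0.0524] F [ 0.5 -0.4 -4.1]
side lug 30 [0.11379301 0.00421045 0.06818401]
side bar x [0.0203 0.0449] 232 expect 20-46 +travel
tcp in mag [-0.1429 -0.0523] F [-0.2  0.4 -2.9]
scene lug 0 None
scene bar x [0.0228 0.0499] 246 expect 20-46 +travel
```

```bash
python3 -m jog '[[[-0.2,0.5,0],[0,0,0],0],[[-0.24,0.7,0],[0,0,0],0],[[-0.24,0.7,0],[0,0,0],0],[[-0.25,0.7,0],[0,0,0],0],[[-0.25,0.7,0],[0,0,0],0],[[-0.25,0.7,0],[0,0,0],0],[[-0.25,0.7,0],[0,0,0],0],[[-0.25,0.7,0],[0,0,0],0]]';python3 -m jog '[[[-0.25,0.7,0],[0,0,0],0],[[-0.08,0.27,0],[0,0,0],0],[[0,0,0],[0,0,0.8],0],[[0,0,0],[0,0,0.82],0],[[0,0,0],[0,0,0],0],[[0,0,0],[0,0,0],0],[[0,0,0],[0,0,0],0],[[0,0,0],[0,0,0],0]]'; python3 to.py .5208 .3287 .05 84
python3 - <<'E'
from h import *
f=grab("wrist"); P=world(f); hsv=cv2.cvtColor(f["image"],cv2.COLOR_RGB2HSV)
m=(hsv[...,0]>100)&(hsv[...,0]<125)&(hsv[...,1]>120)&(P[...,2]>.1)&(P[...,0]<.62); q=P[m]; o=np.array(bot.observe()["ee_pos"])
r=cv2.minAreaRect(q[:,:2].astype(np.float32)); print(r,"near end x rel tcp",(q[:,0].min()-o[0]),"z top rel tcp near/far",[ (np.median(q[abs(q[:,0]-x)<.01][:,2])-o[2]).round(4) for x in (q[:,0].min()+.01,q[:,0].max()-.02)])
E
```

```text
clock: 60.55
ee_pos: [0.5046, 0.2704, 0.2471]
orientation: [-0.033, 0.999, -0.001, -0.001]
force: [0.7, 0.3, -2.4]
finger_gap: 0.0158
grasp_force: 45.0
clock: 61.55
ee_pos: [0.5207, 0.3283, 0.2489]
orientation: [0.052, 0.999, -0.0, -0.0]
force: [-0.2, -0.1, -2.9]
finger_gap: 0.0158
grasp_force: 45.0
shift now-axes [-1.000e-03  7.000e-03  3.314e+00] | target-axes [-1.000e-03  7.000e-03  3.314e+00] | turn [-0.    -0.     0.003] q6 -0.96 t 61.5 F [-0.2 -0.1 -2.9] gap 0.0158
((0.484749436378479, 0.3318757116794586), (0.01764397881925106, 0.10872037708759308), 82.7793960571289) near end x rel tcp -0.09041778604310274 z top rel tcp near/far [np.float64(0.0024), np.float64(0.0017)]
```

```bash
python3 -m jog '[[[0,0,0.5],[0,0,0],0],[[0,0,0.6],[0,0,0],0],[[0,0,0.6],[0,0,0],0],[[0,0,0.6],[0,0,0],0],[[0,0,0.5],[0,0,0],0],[[0,0,0.3],[0,0,0],0],[[0,0,0.15],[0,0,0],0],[[0,0,0.06],[0,0,0],0]]';python3 -m jog '[[[0,0,0],[0,0,0],0],[[0,0,0],[0,0,0],0.15],[[0,0,0],[0,0,0],0.25],[[0,0,0],[0,0,0],0.5],[[0,0,0],[0,0,0],0.5],[[0,0,0],[0,0,0],0.5],[[0,0,0],[0,0,0],0.5],[[0,0,0],[0,0,0],0.5]]';python3 -m jog '[[[0,0,-0.3],[0,0,0],0.5],[[0,0,-0.5],[0,0,0],0.5],[[0,0,-0.6],[0,0,0],0.5],[[0,0,-0.6],[0,0,0],0.5],[[0,0,-0.6],[0,0,0],0.5],[[0,0,0],[0,0,0],0.5],[[0,0,0],[0,0,0],0.5],[[0,0,0],[0,0,0],0.5]]'; python3 rod.py; python3 chk.py
python3 - <<'E'
from h import *
g=grab("scene"); cv2.imwrite("pics/fin.png",cv2.resize(g["image"][190:360,220:560],(800,400),interpolation=2)[:,:,::-1])
E
```

```text
clock: 62.6
ee_pos: [0.521, 0.3286, 0.0507]
orientation: [0.052, 0.999, 0.0, 0.0]
force: [-0.7, -0.3, -1.7]
finger_gap: 0.0158
grasp_force: 45.0
clock: 63.6
ee_pos: [0.5207, 0.3284, 0.0502]
orientation: [0.052, 0.999, -0.0, -0.0]
force: [-0.3, 0.0, -0.1]
finger_gap: 0.044
grasp_force: 0.0
clock: 64.6
ee_pos: [0.5202, 0.3281, 0.2045]
orientation: [0.052, 0.999, -0.001, -0.001]
force: [-0.4, -0.7, -0.6]
finger_gap: 0.044
grasp_force: 0.0
wrist 2822 ((0.496487021446228, 0.3298315107822418), (0.01738562434911728, 0.13148875534534454), 84.54825592041016) [0.0497 0.0508 0.0518]
scene 304 ((0.5004401206970215, 0.3522380292415619), (0.05832456052303314, 0.12752027809619904), 84.30736541748047) [0.049  0.0512 0.0532]
tcp in mag [-0.0066  0.3294] F [-1.6  0.3  0.2]
side lug 0 None
side bar x [0.02   0.0445] 175 expect 20-46 +travel
tcp in mag [-0.0065  0.3294] F [ 0.8 -0.  -0.1]
scene lug 0 None
scene bar x [0.0228 0.0497] 245 expect 20-46 +travel
```

View pics/fin.png

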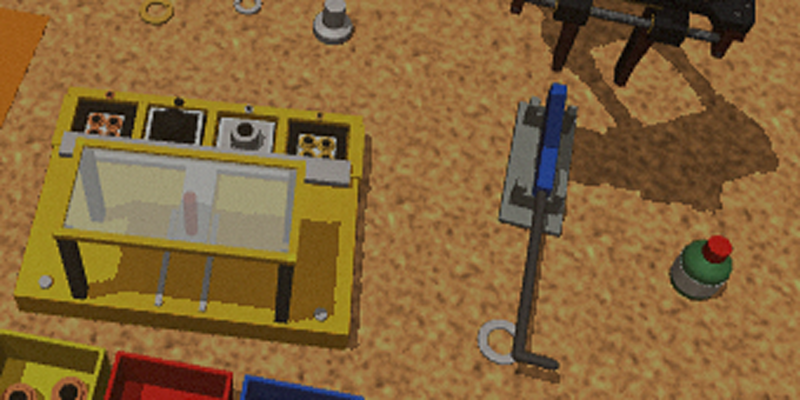

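The black and nickel covers sit flush under the keeper, which is fully forward. The rod lies in its rest and the oil bottle is upright.

```bash
python3 -c "
from plant import bot
print(bot.sign_off())"
```

```text
the job is handed in; nothing more can be done
None
```

The job is handed in at about 65 s: both covers that were there (black and nickel) are pressed flush in their pockets, the keeper is locked fully forward, and the rod is back in its rest; the sign-off returned no verdict.

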